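# Close up the coffee corner

### The arm

A 7-joint arm with a two-finger parallel gripper is mounted at the origin on the work surface. World frame = base frame: x ahead of the robot, y to its left, z up, the work surface at z = 0. Lengths are in m, angles in rad, forces in N, time in s.
With the tool pointing down it reaches from about 0.4 to 0.85 m from the base axis. Payload 4.4 kg.
Tool frame: the origin (TCP) lies on the centre line of the jaws, within the pads' length; the fingertips stand 11 mm ahead of it and the grasp point (between the pads) lies 8 mm behind it; z points along the fingers, y is the line along which they close (so a half turn about z gives the same grasp; the last joint's range is limited). The gripper opens to 94 mm and grips with 3 to 60 N. Pads are 16 mm wide; open, the fingers measure 119 mm over their backs; the gripper's body (75 mm by 177 mm) begins 78 mm behind the grasp point.
Start: joints at [-1.268, 0.628, 0.038, 1.517, -0.027, 0.996, -0.02], TCP at [0.234, 0.606, 0.216] pointing down, gripper open.
Joint ranges: [-3.06, 3.06], [-0.37, 2.12], [-1.25, 1.32], [0.18, 2.47], [-1.1, 4.24], [0.23, 1.98], [-2.94, 2.94]. Speed limits (rad/s): [2.57, 2.57, 3.14, 3.14, 3.14, 3.14, 3.14].

### API

Orientations are given as a 3x3 rotation matrix whose columns are the frame's x, y, z axes.
In Python, from plant import monitor, vision, ctrl gives the robot as it stands.
- The arm moves only by the shell command python3 -m jog 'ROWS' [FORCE]. ROWS is JSON, a list that holds one entry, the list of rows, each a list of 5 numbers: the opening, from -1 (shut) to 1 (fully open), then the shift along the world's x, y, z scaled (see below), then the turn about the world's z scaled (see below). A call has 1 to 8 rows; each row shifts and turns the commanded pose from where the row before left it; what a row does not reach is not made up. The controller multiplies each number of a shift by 15 cm and each number of a turn by 180 degrees. A row lasts 1/12 s, in which the tool goes at most 41.7 mm and 7.16 degrees, less where a joint would pass 70% of its speed; a pose out of reach is approached as far as the arm can. A call with a number of a shift or a turn outside -1 to 1 is refused whole. A call with a gripper value outside its range is refused whole. The fingers move at their own pace and stop on an object; FORCE is the grip in N (left out, the last holds). Time passes only in rows, so rows that do not move let the fingers close. It gives the time, the measured TCP pose, the force, the opening and the grip force at its end, in the units of the state.
- monitor.observe(): the state, without advancing time (a new reading comes with each control period).
- vision.capture(name): name is "side" or "top"; returns the picture (400x640x3 uint8, blue, green, red); there is no depth.
- vision.get_calibration(name): a dict with "camera_matrix" (3x3 intrinsics, pixels), "dist" ([k1, k2, p1, p2, k3] as OpenCV has them; the pictures are not rectified), "R" (3x3) and "t" (3): a world point X has camera coordinates R X + t. Camera axes: x right, y down, z forward; pixel columns grow to the right and rows downward; lengths in m; the calibration is good to about 2 mm. A picture is of the moment at which its call begins. get_calibration takes no time and is no camera call.
- ctrl.hand_in(): hands the job in; it is judged then, once.
The state is a dict: "clock": time; "joints": joint angles; "qvel": joint speeds; "joint_efforts": joint torques, N m; "position": TCP position; "tcp_rot": TCP orientation; "wrist_force": force on the tool from outside, world axes, zero at the start; "ft_torque": the same for the moment, N m; "gripper_width": finger opening in m; "grip_force": force on a finger pad.
Only numpy, scipy, OpenCV 4.12 (cv2) and the standard library are available. Lean on these libraries where they do the work, as an engineer would, in place of code of your own. Each camera call takes 0.05 s, during which the arm holds its last target. There are 200 camera calls.

### The job

Close up the coffee corner after breakfast. First put every coffee pod lying on the worktop into the open pod drawer and push the drawer fully home; put the two loose lids back on the open canisters and press all three canister lids down until each is fully seated on its rim (one is already on its canister but only rests on the seal). Last of all, when the drawer and all canisters are shut, swing the lever on top of the coffee machine so that it stands straight up, and leave everything else on the worktop where it is.

Things in the scene. Friction and masses are not known exactly. Their poses are not given: they have to be found in the camera images.
- pod_0: Coffee pod: white plastic cup 44 mm across, 22 mm tall, with a silver flange 50 mm across and 6 mm thick on top (28 mm tall in all), about 30 g. Origin at the centre of its underside, z up through the flange. 2 to 4 of the pods are present; an absent one reads None. Starts standing on the worktop.
- pod_1: Coffee pod: white plastic cup 44 mm across, 22 mm tall, with a silver flange 50 mm across and 6 mm thick on top (28 mm tall in all), about 30 g. Origin at the centre of its underside, z up through the flange. 2 to 4 of the pods are present; an absent one reads None. Starts standing on the worktop.
- pod_2: Coffee pod: white plastic cup 44 mm across, 22 mm tall, with a silver flange 50 mm across and 6 mm thick on top (28 mm tall in all), about 30 g. Origin at the centre of its underside, z up through the flange. 2 to 4 of the pods are present; an absent one reads None. Starts standing on the worktop.
- pod_3: Coffee pod: white plastic cup 44 mm across, 22 mm tall, with a silver flange 50 mm across and 6 mm thick on top (28 mm tall in all), about 30 g. Origin at the centre of its underside, z up through the flange. 2 to 4 of the pods are present; an absent one reads None. Starts standing on the worktop.
- lid_0: Steel canister lid, 130 g: plug 68 mm across, 12 mm tall; above it a flange disc 94 mm across, 8 mm thick; on top an upright round knob 26 mm across, 30 mm tall (50 mm in all). Origin at the centre of the plug's underside, z up through the knob. Any lid fits any canister. Starts on a canister, resting on the seal, not pressed down.
- lid_1: Steel canister lid, 130 g: plug 68 mm across, 12 mm tall; above it a flange disc 94 mm across, 8 mm thick; on top an upright round knob 26 mm across, 30 mm tall (50 mm in all). Origin at the centre of the plug's underside, z up through the knob. Any lid fits any canister. Starts on the worktop, knob up.
- lid_2: Steel canister lid, 130 g: plug 68 mm across, 12 mm tall; above it a flange disc 94 mm across, 8 mm thick; on top an upright round knob 26 mm across, 30 mm tall (50 mm in all). Origin at the centre of the plug's underside, z up through the knob. Any lid fits any canister. Starts on the worktop, knob up.
- rim_0 (a point): Centre of a canister's mouth at its rim, 115 mm above the worktop, z up. Canister: fixed pale grey cylinder 92 mm across. A rubber seal ring (77 mm inside) in it stands 8 mm proud: an unpressed lid rests on it, origin 4 mm below this point. Pushed with over 6 N (14 N is ample) the ring slides down and stays; a seated lid's flange is on the rim, origin 12 mm below this point.
- rim_1 (a point): Centre of a canister's mouth at its rim, 115 mm above the worktop, z up. Canister: fixed pale grey cylinder 92 mm across. A rubber seal ring (77 mm inside) in it stands 8 mm proud: an unpressed lid rests on it, origin 4 mm below this point. Pushed with over 6 N (14 N is ample) the ring slides down and stays; a seated lid's flange is on the rim, origin 12 mm below this point.
- rim_2 (a point): Centre of a canister's mouth at its rim, 115 mm above the worktop, z up. Canister: fixed pale grey cylinder 92 mm across. A rubber seal ring (77 mm inside) in it stands 8 mm proud: an unpressed lid rests on it, origin 4 mm below this point. Pushed with over 6 N (14 N is ample) the ring slides down and stays; a seated lid's flange is on the rim, origin 12 mm below this point.
- drawer_floor (a point): Centre of the pod drawer's inner floor, 13 mm above the worktop, moves with it; -x is the way it opens (to the robot), z up. Inside 180 mm (x) by 175 mm (y), walls 37 mm high; front panel top 44 mm above the floor. It runs in a fixed steel unit 200 mm wide, 80 mm tall, whose roof (underside 59 mm above this floor) covers whatever is not pulled out.
- drawer_face (a point): Point to push: middle of the front of the drawer's black pull bar, 42 mm above the worktop. The bar is 100 mm wide, 20 mm tall and stands 22 mm out from the drawer's front panel (12 mm thick). +x of this frame is the way to push the drawer shut.
- drawer (a joint): How far the pod drawer is pulled out, in m: 0 is fully home against its stop, 0.15 fully out; starts 0.14 to 0.15. It takes about 2.5 N to slide and stays where it is left.
- lever (a joint): Angle of the lever on top of the coffee machine, in rad: 0 leans 0.6 rad towards the robot (-x of the machine), 0.6 stands straight up, 1.2 leans away. Starts between 0.08 and 0.25; takes about 2 N at the ball and stays where it is left.
- lever_ball (a point): Centre of the black ball, 28 mm across, at the end of the lever, 85 mm from the lever's hinge and about 300 to 320 mm above the worktop.
- lever_hinge (a point): The lever's hinge on the machine, 232 mm above the worktop; the hinge axis is this frame's y (roughly world y), +x is away from the robot. The machine is fixed, 160 mm wide; it reaches 45 mm towards the robot from the hinge and 205 mm away; its flat top is 220 mm above the worktop, with two small cheeks beside the hinge up to 240 mm. Keep clear of it and the lever when fetching pods.
- mug: White ceramic mug, 76 mm wide, 85 mm tall; not part of the job, leave it where it is. Origin at its underside.
- sugar_jar: Glass sugar jar with steel cap, 60 mm wide, 85 mm tall; not part of the job, leave it where it is. Origin at its underside.
- espresso_cup: White espresso cup, 60 mm wide, 55 mm tall, on the drawer unit's roof; not part of the job, leave it where it is. Origin at its underside.
- milk_jug: Steel milk jug, 80 mm wide, 90 mm tall, behind the canisters; not part of the job, leave it where it is. Origin at its underside.
- pepper_mill: Dark wooden pepper mill, 52 mm wide, 130 mm tall, behind the canisters; not part of the job, leave it where it is. Origin at its underside.
- teaspoon: Steel teaspoon lying along x, 130 mm long, on the right; not part of the job, leave it where it is. Origin at its underside.
- egg_timer: White round egg timer with a small steel knob, 56 mm wide, 50 mm tall; not part of the job, leave it where it is. Origin at its underside.
Things that resemble listed ones, but are neither listed nor needed, are in the scene too. Leave any green or orange look-alike of the pod_0 alone. Leave any brown or yellow look-alike of the pod_2 alone.

How it is judged:
By the outcome, as a careful person would: the job done as asked, in the order asked, and still so for the second after the job is handed in, with the robot touching nothing.
Of pod_0, pod_1, pod_2, pod_3 only 2 to 4 are there at a start; the rules pass over those that are not, and their reading is None.
At some moment in a run one of pod_0, pod_1, pod_2, pod_3 may be knocked a few centimetres aside while the robot is not near it.
Once in a run the grip may slacken for a moment while it holds something.
It also fails if it takes over 210 s, if anything falls off the work surface, if the arm or the gripper's body presses on something with over 40 N, if the wrist force passes 120 N, or if a joint passes its speed limit or range.

## Working session

There is one attempt and no reset: what is moved stays moved. The work goes in short steps, Python scripts to look and compute and a shell command to move; the robot and the scene stay as the last step left them, time stands still between calls to the robot, and variables do not carry over. Pictures are saved under pics/ and viewed, at most 14 in all, crops included, and the job is handed in when it is done.

```bash
mkdir -p pics
cat > h.py <<'E'
import numpy as np, cv2
from plant import monitor, vision, ctrl
def cap(n,f,crop=None,s=1):
    im=vision.capture(n)
    if crop: a,b,c,d=crop; im=im[b:d,a:c]
    if s!=1: im=cv2.resize(im,None,fx=s,fy=s,interpolation=cv2.INTER_CUBIC)
    cv2.imwrite('pics/'+f,im)
def ray(n,uv):
    c=vision.get_calibration(n);K=np.array(c['camera_matrix']);D=np.array(c['dist']);R=np.array(c['R']);t=np.array(c['t']).ravel()
    p=cv2.undistortPoints(np.array([[uv]],float),K,D)[0,0]
    return -R.T@t, R.T@np.array([p[0],p[1],1])
def at(n,uv,z):
    o,d=ray(n,uv); return (o+d*(z-o[2])/d[2])[:2].round(4)
def px(n,X):
    c=vision.get_calibration(n)
    R=np.array(c['R']);t=np.array(c['t']).ravel()
    return cv2.projectPoints(np.array([X],float),cv2.Rodrigues(R)[0],t,np.array(c['camera_matrix']),np.array(c['dist']))[0][0,0].round(1)
def st():
    s=monitor.observe();print('t',s['clock'],'pos',np.round(s['position'],4),'w',round(s['gripper_width'],4),'gf',s['grip_force'],'F',np.round(s['wrist_force'],1),'yaw',np.degrees(np.arctan2(s['tcp_rot'][1][0],s['tcp_rot'][0][0])),'q',np.round(s['joints'],2))
E
python3 - <<'E'
from h import *
cap('top','t0.png',s=1.25);cap('side','s0.png',s=1.25)
st();print(monitor.observe()['tcp_rot'])
for n in('top','side'):
  o,_=ray(n,(320,200));print(n,o,at(n,(320,200),0))
E
```

```text
t 0.1 pos [0.2341 0.6058 0.2157] w 0.0942 gf 0.0 F [-0.5 -0.9 -0.3] yaw 158.8673735351472 q [-1.27  0.63  0.04  1.52 -0.03  1.   -0.02]
[[-9.32748387e-01  3.60527560e-01 -5.70717180e-04]
 [ 3.60528010e-01  9.32747070e-01 -1.56758424e-03]
 [-3.28225444e-05 -1.66792120e-03 -9.99998608e-01]]
top [ 0.35186106 -0.03151054  1.23032764] [ 0.5407 -0.0065]
side [ 0.36746541 -0.98422036  0.84397633] [0.5731 0.2756]
```

View pics/t0.png

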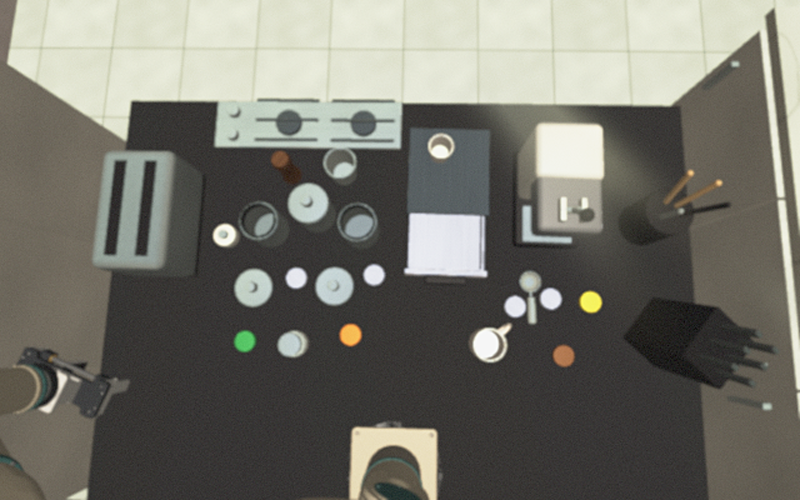

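View pics/s0.png

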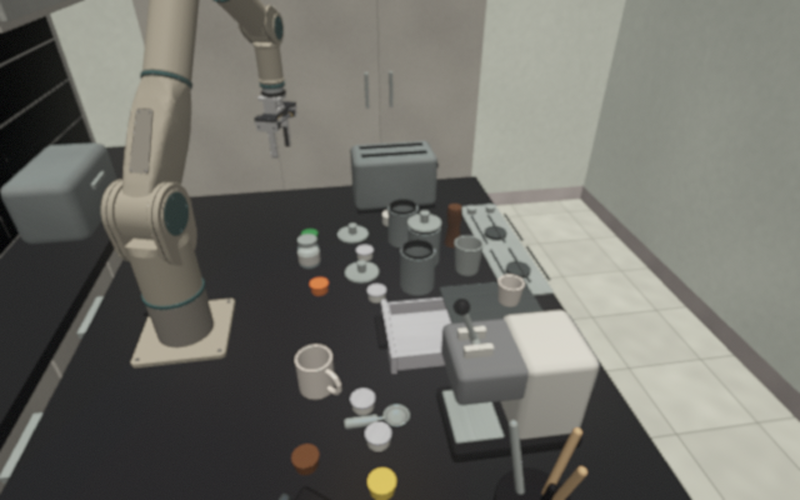

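The top picture shows these pod candidates (pixels at 1.25x):
- **White/silver pods:** (296,278), (374,275), (515,306) and (550,299).
- **Look-alikes, not wanted:** green (245,341), orange (350,335), brown (564,356), yellow (591,302). The egg timer at (224,235), which has a knob, is also excluded.

Other things in the picture:
- Loose lids at (253,287) and (334,285).
- The lid resting on the seal at (308,203).
- Open canisters at (261,222) and (357,222).

I'll check this in a close crop and fit the shapes.

Run:
```python
from h import *
im=vision.capture('top');cv2.imwrite('pics/raw.png',im)
cv2.imwrite('pics/c1.png',cv2.resize(im[105:295,160:500],(800,447),interpolation=cv2.INTER_CUBIC))
hsv=cv2.cvtColor(im,cv2.COLOR_BGR2HSV)
for nm,(u,v) in dict(p296=(237,222),p374=(299,220),p515=(412,245),p550=(440,239)).items():
  w=im[v-14:v+14,u-14:u+14].astype(int); m=((w.min(2)>110)&(w[:,:,0]>w[:,:,1]+4)).astype(np.uint8)
  n,l,s,c=cv2.connectedComponentsWithStats(m);k=1+np.argmax(s[1:,4]);uv=c[k]+[u-14,v-14]
  print(nm,uv.round(1),s[k],at('top',uv,.028))
```

```text
p296 [236.4 221.9] [  5   6  18  17 226] [0.4618 0.2545]
p374 [298.9 219.4] [  6   5  17  18 233] [0.4737 0.0579]
p515 [411.9 244.8] [  6   5  17  18 244] [ 0.4016 -0.2937]
p550 [440.4 238.5] [  6   5  18  18 243] [ 0.4227 -0.3816]
```

View pics/c1.png

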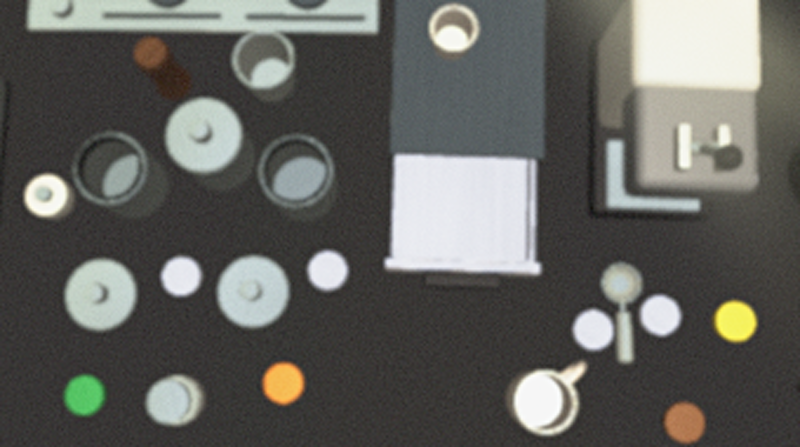

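The crop confirms four white/silver pods at crop pixels (181,276), (327,271), (593,330) and (660,315). The teaspoon lies between the right two. Open rims are at (110,168) and (296,171), loose lids at (101,294) and (253,291), and the resting lid at (204,135).

```bash
cat >> h.py <<'E'
def pxs(n,P):
    c=vision.get_calibration(n)
    return cv2.projectPoints(np.asarray(P,float),cv2.Rodrigues(np.array(c['R']))[0],np.array(c['t']).ravel(),np.array(c['camera_matrix']),np.array(c['dist']))[0][:,0]
from scipy.ndimage import map_coordinates as mc
def circ(im,n,x,y,z,r,sgn=1,rng=.015,p=True):
    g=cv2.GaussianBlur(im,(3,3),0).mean(2); a=np.linspace(0,2*np.pi,72,endpoint=False); best=None
    u=np.c_[np.cos(a),np.sin(a),0*a]
    def sc(dx,dy):
        v=[]
        for rr in(r-.003,r+.003):
            q=pxs(n,[x+dx,y+dy,z]+rr*u); v.append(mc(g,[q[:,1],q[:,0]],order=1))
        return np.clip(sgn*(v[0]-v[1]),-10,40).mean()
    c=(0,0)
    for step,R in((.003,rng),(.001,.003)):
        k=np.arange(-R,R+1e-9,step); c=max(((c[0]+i,c[1]+j) for i in k for j in k),key=lambda d:sc(*d))
    out=np.round([x+c[0],y+c[1],sc(*c)],4)
    return out
E
python3 - <<'E'
from h import *
im=cv2.imread('pics/raw.png')
U=lambda a,b:(160+a/2.353,105+b/2.353)
for nm,uv,z,r,s in [('lidA',(101,294),.020,.047,1),('lidB',(253,291),.020,.047,1),('lid0',(204,135),.131,.047,1),
 ('rimL',(110,168),.115,.046,1),('rimR',(296,171),.115,.046,1),('rimL',(110,168),.123,.0385,-1),('rimR',(296,171),.123,.0385,-1),
 ('pod',(181,276),.028,.025,1),('pod',(327,271),.028,.025,1),('pod',(593,330),.028,.025,1),('pod',(660,315),.028,.025,1)]:
  g=at('top',U(*uv),z); print(nm,z,g,circ(im,'top',*g,z,r,s))
for nm,uv,z in [('frontL',(386,269),.057),('frontR',(541,273),.057),('bar L',(427,284),.052),('bar R',(498,286),.052),('roofL',(390,153),.08),('roofR',(544,156),.08),('ball',(727,157),.31),('mug',(543,401),.085),('cup',(454,29),.135),('cheek',(685,146),.24),('cheek2',(725,135),.24),('jug',(264,60),.09),('spoontip',(625,360),.003),('spoontop',(622,262),.003)]:
  print(nm,at('top',U(*uv),z))
# ball by both cameras
a=ray('top',U(727,157));b=ray('side',(462/1.25,307/1.25))
A=np.c_[a[1],-b[1]];k=np.linalg.lstsq(A,b[0]-a[0],rcond=None)[0];print('ball',a[0]+k[0]*a[1],b[0]+k[1]*b[1])
E
```

```text
lidA 0.02 [0.435  0.3617] [ 0.431   0.3647 40.    ]
lidB 0.02 [0.4432 0.1567] [ 0.4392  0.1587 40.    ]
lid0 0.131 [0.6288 0.2091] [ 0.6268  0.2091 40.    ]
rimL 0.115 [0.5881 0.3301] [ 0.5891  0.3311 17.3898]
rimR 0.115 [0.5881 0.0939] [ 0.5901  0.0959 22.9834]
rimL 0.123 [0.5864 0.3275] [ 0.5894  0.3315 15.2539]
rimR 0.123 [0.5864 0.093 ] [ 0.5894  0.096  12.5466]
pod 0.028 [0.4607 0.2529] [ 0.4577  0.2529 40.    ]Traceback (most recent call last):
  File "<stdin>", line 7, in <module>
  File "h.py", line 34, in circ
    k=np.arange(-R,R+1e-9,step); c=max(((c[0]+i,c[1]+j) for i in k for j in k),key=lambda d:sc(*d))
                                   ~~~^^^^^^^^^^^^^^^^^^^^^^^^^^^^^^^^^^^^^^^^^^^^^^^^^^^^^^^^^^^^^
  File "h.py", line 34, in <lambda>
    k=np.arange(-R,R+1e-9,step); c=max(((c[0]+i,c[1]+j) for i in k for j in k),key=lambda d:sc(*d))
                                                                                            ~~^^^^
  File "h.py", line 30, in sc
    q=pxs(n,[x+dx,y+dy,z]+rr*u); v.append(mc(g,[q[:,1],q[:,0]],order=1))
  File "h.py", line 21, in pxs
    c=vision.get_calibration(n)
ValueError: time passes only in moves, steps and waits
```

```bash
sed -i 's/-10,40)/-20,60)/; s/^    return np.clip/&/' h.py; sed -i 's/^def cap/import functools\nCAL=functools.lru_cache(None)(vision.get_calibration)\ndef cap/; s/c=vision.get_calibration(n)/c=CAL(n)/' h.py
sed -i 's/return np.clip(sgn\*(v\[0\]-v\[1\]),-20,60).mean()/return np.minimum(sgn*(v[0]-v[1]),250).mean()/' h.py
cat > m.py <<'E'
from h import *
im=cv2.imread('pics/raw.png')
U=lambda a,b:(160+a/2.353,105+b/2.353)
for nm,uv,z,r,s in [('lidA',(101,294),.020,.047,1),('lidB',(253,291),.020,.047,1),('lid0',(204,135),.131,.047,1),
 ('knobA',(101,293),.05,.013,1),('knobB',(253,290),.05,.013,1),
 ('pod',(181,276),.028,.025,1),('pod',(327,271),.028,.025,1),('pod',(593,330),.028,.025,1),('pod',(660,315),.028,.025,1)]:
  g=at('top',U(*uv),z); print(nm,z,g,circ(im,'top',*g,z,r,s))
for nm,uv,z in [('frontL',(386,269),.057),('frontR',(541,273),.057),('bar L',(427,284),.052),('bar R',(498,286),.052),('roofL',(390,153),.08),('roofR',(544,156),.08),('ball',(727,157),.31),('mug',(543,401),.085),('cup',(454,29),.135),('cheek',(685,146),.24),('cheek2',(725,135),.24),('jug',(264,60),.09),('spoontip',(625,360),.003),('spoontop',(622,262),.003)]:
  print(nm,at('top',U(*uv),z))
a=ray('top',U(727,157));b=ray('side',(462/1.25,307/1.25))
A=np.c_[a[1],-b[1]];k=np.linalg.lstsq(A,b[0]-a[0],rcond=None)[0];print('ball',a[0]+k[0]*a[1],b[0]+k[1]*b[1])
st()
E
python3 m.py
```

```text
lidA 0.02 [0.435  0.3617] [ 0.436   0.3637 81.8484]
lidB 0.02 [0.4432 0.1567] [ 0.4442  0.1577 84.5499]
lid0 0.131 [0.6288 0.2091] [ 0.6298  0.2111 82.7111]
knobA 0.05 [0.4343 0.3521] [ 0.4353  0.3661 11.2036]
knobB 0.05 [0.4422 0.1521] [0.4482 0.1601 4.8384]
pod 0.028 [0.4607 0.2529] [  0.4617   0.2539 100.7528]
pod 0.028 [0.4712 0.0576] [4.732000e-01 5.760000e-02 1.011464e+02]
pod 0.028 [ 0.4002 -0.2939] [  0.4012  -0.2929 101.9864]
pod 0.028 [ 0.4216 -0.3818] [  0.4226  -0.3808 104.4727]
frontL [ 0.4724 -0.0212]
frontR [ 0.471  -0.2218]
bar L [ 0.4544 -0.0749]
bar R [ 0.4535 -0.1669]
roofL [ 0.6214 -0.0237]
roofR [ 0.6207 -0.223 ]
ball [ 0.569  -0.3727]
mug [ 0.3094 -0.2187]
cup [ 0.7702 -0.102 ]
cheek [ 0.5973 -0.3527]
cheek2 [ 0.6106 -0.3974]
jug [0.7415 0.144 ]
spoontip [ 0.3624 -0.3412]
spoontop [ 0.4935 -0.3399]
ball [ 0.56882757 -0.37241879  0.31070314] [ 0.57029838 -0.37255895  0.3111021 ]
t 0.15 pos [0.2341 0.6059 0.2158] w 0.0938 gf 0.0 F [ 0.6 -0.5 -0.5] yaw 158.86731147378026 q [-1.27  0.63  0.04  1.52 -0.03  1.   -0.02]
```

```bash
python3 -m jog '[[[0.3,0.117,-0.181,-0.02,-0.038],[0.3,0.117,-0.181,-0.02,-0.038],[0.3,0.117,-0.181,-0.02,-0.038],[0.3,0.117,-0.181,-0.02,-0.038],[0.3,0.117,-0.181,-0.02,-0.038],[0.3,0.117,-0.181,-0.02,-0.038],[0.3,0.117,-0.181,-0.02,-0.038],[0.3,0.117,-0.181,-0.02,-0.038]]]' 20; python3 -c "from h import *;st()"
```

```text
clock: 0.82
position: [0.3752, 0.3877, 0.1923]
tcp_rot: [[-0.239, 0.971, -0.0], [0.971, 0.239, -0.0], [-0.0, -0.0, -1.0]]
wrist_force: [0.2, 1.4, -0.3]
gripper_width: 0.0609
grip_force: 0.0
t 0.8167 pos [0.3752 0.3877 0.1923] w 0.0609 gf 0.0 F [ 0.2  1.4 -0.3] yaw 103.81871757626277 q [-1.06  0.52  0.3   1.86 -0.21  0.79 -0.41]
```

```bash
python3 -m jog '[[[0.3,0.115,-0.179,-0.1,-0.0375],[0.3,0.115,-0.179,-0.1,-0.0375],[0.3,0.115,-0.179,-0.1,-0.0375],[0.3,0.115,-0.179,-0.1,-0.0375],[0.3,0.115,-0.179,-0.1,-0.0375],[0.3,0,0,0,0],[0.3,0,0,0,0]]]'
python3 - <<'E'
from h import *
st()
im=vision.capture('top')
print([circ(im,'top',*p,.028,.025) for p in ((.4617,.2539),(.473,.0576),(.401,-.293),(.4226,-.381))])
E
```

```text
clock: 1.4
position: [0.4613, 0.2526, 0.1167]
tcp_rot: [[0.339, 0.941, -0.001], [0.941, -0.339, -0.002], [-0.002, -0.001, -1.0]]
wrist_force: [-0.1, 0.4, 0.1]
gripper_width: 0.0608
grip_force: 0.0
t 1.4 pos [0.4613 0.2526 0.1167] w 0.0608 gf 0.0 F [-0.1  0.4  0.1] yaw 70.19933023147019 q [-0.81  0.63  0.39  1.96 -0.39  0.62 -0.51]
[array([ 0.4617,  0.2529, 91.0578]), array([4.730000e-01, 5.760000e-02, 1.009239e+02]), array([  0.401 ,  -0.293 , 102.1787]), array([  0.4226,  -0.381 , 104.2958])]
```

```bash
python3 -m jog '[[[0.3,0,0,-0.2,0],[0.3,0,0,-0.2,0],[0.3,0,0,-0.15,0],[0.3,0,0,-0.11,0],[0.3,0,0,0,0],[-1,0,0,0,0],[-1,0,0,0,0],[-1,0,0,0,0]]]' 20; python3 -m jog '[[[-1,0,0,0,0],[-1,0,0,0.1,0],[-1,0,0,0.2,0],[-1,0,0,0.2,0],[-1,0,0,0.2,0]]]'
```

```text
clock: 2.12
position: [0.4616, 0.256, 0.0199]
tcp_rot: [[0.334, 0.942, 0.002], [0.942, -0.334, 0.002], [0.002, 0.001, -1.0]]
wrist_force: [-0.2, -0.6, 0.1]
gripper_width: 0.0488
grip_force: 20.0
clock: 2.53
position: [0.4607, 0.2548, 0.1253]
tcp_rot: [[0.336, 0.942, 0.0], [0.942, -0.336, 0.0], [0.0, 0.0, -1.0]]
wrist_force: [1.0, -0.7, 0.3]
gripper_width: 0.0497
grip_force: 20.0
```

```bash
python3 -m jog '[[[-1,0,-0.227,0.06,-0.0389],[-1,0,-0.227,0.06,-0.0389],[-1,0,-0.227,0.06,-0.0389],[-1,0,-0.227,0.06,-0.0389],[-1,0,-0.227,0,-0.0389],[-1,0.07,-0.227,0,-0.0389],[-1,0.14,-0.227,0,-0.0389],[-1,0.14,-0.227,0,-0.0389]]]'; python3 -m jog '[[[-1,0.14,-0.227,0,-0.0389],[-1,0.14,-0.227,0,-0.0389],[-1,0.13,0,0,0],[-1,0,0,0,0],[-1,0,0,0,0]]]'
```

```text
clock: 3.2
position: [0.5137, -0.0184, 0.1607]
tcp_rot: [[0.97, 0.243, 0.001], [0.243, -0.97, 0.002], [0.002, -0.001, -1.0]]
wrist_force: [0.9, 0.7, -0.2]
gripper_width: 0.0492
grip_force: 20.0
clock: 3.62
position: [0.5751, -0.0854, 0.1596]
tcp_rot: [[1.0, 0.007, 0.0], [0.007, -1.0, 0.001], [0.0, -0.001, -1.0]]
wrist_force: [-0.7, 1.0, -1.0]
gripper_width: 0.0493
grip_force: 20.0
```

```bash
python3 -m jog '[[[-1,0,0,-0.2,0],[-1,0,0,-0.2,0],[-1,0,0,-0.2,0],[-1,0,0,-0.13,0],[-1,0,0,-0.095,0],[-1,0,0,0,0],[0.2,0,0,0,0],[0.2,0,0,0,0]]]'; python3 -m jog '[[[0.2,0,0,0,0],[0.2,0,0,0.15,0],[0.2,0,0,0.2,0],[0.2,0,0,0.2,0],[0.2,0,0,0.1,0],[0.2,0,0,0,0]]]'
python3 - <<'E'
from h import *
cap('top','t1.png',(160,105,500,295),2.2)
E
```

```text
clock: 4.28
position: [0.5751, -0.085, 0.037]
tcp_rot: [[1.0, 0.008, 0.001], [0.008, -1.0, 0.0], [0.001, -0.0, -1.0]]
wrist_force: [-0.7, 1.0, -1.1]
gripper_width: 0.0559
grip_force: 0.0
clock: 4.78
position: [0.5776, -0.0864, 0.1379]
tcp_rot: [[1.0, 0.007, 0.008], [0.007, -1.0, -0.001], [0.008, 0.001, -1.0]]
wrist_force: [0.7, 0.1, 0.2]
gripper_width: 0.0565
grip_force: 0.0
```

View pics/t1.png

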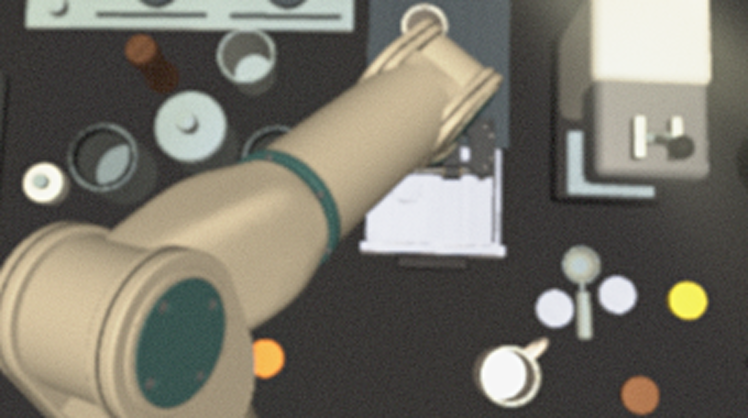

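```bash
python3 -m jog '[[[0.3,-0.2,-0.08,0.06,-0.037],[0.3,-0.2,-0.08,0,-0.037],[0.3,-0.2,-0.12,0,-0.037],[0.3,-0.2,-0.18,0,-0.037],[0.3,-0.15,-0.2,0,-0.037],[0.3,-0.12,-0.22,0,-0.037],[0.3,-0.07,-0.22,0,-0.037],[0.3,-0.037,-0.2,0,-0.037]]]'; python3 -m jog '[[[0.3,0,-0.08,-0.1,-0.037],[0.3,0,0,-0.1,0],[0.3,0,0,0,0],[0.3,0,0,0,0]]]'
python3 - <<'E'
from h import *
st()
cap('top','t2.png',(300,140,500,290),3)
im=vision.capture('top')
print([circ(im,'top',*p,.028,.025) for p in ((.473,.0576),(.401,-.293),(.4226,-.381))])
E
```

```text
clock: 5.5
position: [0.3961, -0.2815, 0.1419]
tcp_rot: [[0.597, -0.802, -0.001], [-0.802, -0.597, 0.001], [-0.002, 0.0, -1.0]]
wrist_force: [-0.6, 0.0, 0.2]
gripper_width: 0.0614
grip_force: 0.0
clock: 5.83
position: [0.3975, -0.2917, 0.1113]
tcp_rot: [[0.507, -0.862, -0.002], [-0.862, -0.507, 0.002], [-0.003, 0.001, -1.0]]
wrist_force: [0.2, 0.4, -0.4]
gripper_width: 0.0607
grip_force: 0.0
t 5.8333 pos [ 0.3975 -0.2917  0.1113] w 0.0607 gf 0.0 F [ 0.2  0.4 -0.4] yaw -59.55273655460514 q [ 0.01  0.76  0.91  2.06 -0.89  0.77 -1.13]
[array([0.459 , 0.0406, 1.1029]), array([ 0.41  , -0.275 ,  5.7955]), array([ 0.4046, -0.393 ,  1.7785])]
```

View pics/t2.png

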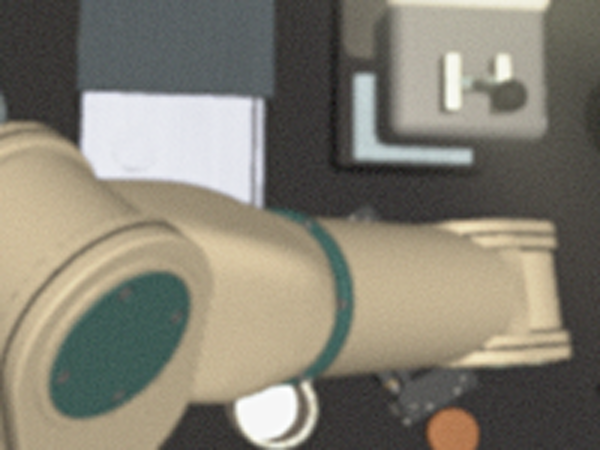

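```bash
python3 -m jog '[[[0.3,0.024,-0.009,-0.2,0],[0.3,0,0,-0.2,0],[0.3,0,0,-0.15,0],[0.3,0,0,-0.09,0],[0.3,0,0,0,0],[-1,0,0,0,0],[-1,0,0,0,0],[-1,0,0,0,0]]]' 20; python3 -m jog '[[[-1,0,0,0,0],[-1,0,0,0.1,0],[-1,0,0,0.2,0],[-1,0,0,0.2,0],[-1,0,0,0.2,0]]]'
```

```text
clock: 6.6
position: [0.4028, -0.2945, 0.0175]
tcp_rot: [[0.507, -0.862, 0.002], [-0.862, -0.507, -0.002], [0.002, -0.001, -1.0]]
wrist_force: [-0.3, -0.7, 1.4]
gripper_width: 0.0492
grip_force: 20.0
clock: 7.02
position: [0.4016, -0.2938, 0.1228]
tcp_rot: [[0.506, -0.862, -0.001], [-0.862, -0.506, -0.0], [-0.0, 0.001, -1.0]]
wrist_force: [1.2, -0.1, -0.6]
gripper_width: 0.0492
grip_force: 20.0
```

```bash
python3 -m jog '[[[-1,0.03,0.2,0.12,0.037],[-1,0.06,0.2,0.12,0.037],[-1,0.1,0.2,0,0.037],[-1,0.15,0.15,0,0.037],[-1,0.2,0.1,0,0.037],[-1,0.2,0.043,0,0.037],[-1,0.2,0,0,0.037],[-1,0.16,0,0,0.037]]]'; python3 -m jog '[[[-1,0.056,0,0,0.037],[-1,0,0,-0.1,0],[-1,0,0,0,0],[-1,0,0,0,0]]]'
```

```text
clock: 7.68
position: [0.5694, -0.1583, 0.1579]
tcp_rot: [[0.995, -0.101, 0.001], [-0.101, -0.995, -0.0], [0.001, -0.0, -1.0]]
wrist_force: [0.9, -1.1, -0.6]
gripper_width: 0.0489
grip_force: 20.0
clock: 8.02
position: [0.5744, -0.1598, 0.1421]
tcp_rot: [[1.0, 0.006, -0.002], [0.006, -1.0, 0.0], [-0.002, -0.0, -1.0]]
wrist_force: [0.0, -0.1, -0.6]
gripper_width: 0.0491
grip_force: 20.0
```

```bash
python3 -m jog '[[[-1,0,0,-0.2,0],[-1,0,0,-0.2,0],[-1,0,0,-0.2,0],[-1,0,0,-0.12,0],[-1,0,0,0,0],[-1,0,0,0,0],[0.2,0,0,0,0],[0.2,0,0,0,0]]]'; python3 -m jog '[[[0.2,0,0,0,0],[0.2,0,0,0.15,0],[0.2,0,0,0.2,0],[0.2,0,0,0.2,0],[0.2,0,0,0.15,0]]]';python3 -m jog '[[[0.3,-0.2,0,0,-0.0385],[0.3,-0.2,0,0,-0.0385],[0.3,-0.2,-0.05,0,-0.0385],[0.3,-0.2,-0.15,0,-0.0385],[0.3,-0.15,-0.2,0,-0.0385],[0.3,-0.06,-0.2,0,-0.0385],[0.3,0,-0.22,0,-0.0385],[0.3,0,-0.22,0,-0.0385]]]'
```

```text
clock: 8.68
position: [0.5766, -0.1607, 0.0362]
tcp_rot: [[1.0, 0.006, 0.003], [0.006, -1.0, -0.001], [0.003, 0.001, -1.0]]
wrist_force: [0.4, -0.8, 0.4]
gripper_width: 0.0557
grip_force: 0.0
clock: 9.1
position: [0.5762, -0.1606, 0.1425]
tcp_rot: [[1.0, 0.006, 0.003], [0.006, -1.0, -0.001], [0.003, 0.001, -1.0]]
wrist_force: [0.5, 1.0, -0.5]
gripper_width: 0.0569
grip_force: 0.0
clock: 9.77
position: [0.4237, -0.3172, 0.1406]
tcp_rot: [[0.567, -0.823, 0.002], [-0.823, -0.567, 0.0], [0.001, -0.002, -1.0]]
wrist_force: [0.9, -0.4, -0.3]
gripper_width: 0.0608
grip_force: 0.0
```

```bash
python3 -m jog '[[[0.3,-0.005,-0.14,-0.04,-0.0375],[0.3,0,-0.14,-0.04,-0.0375],[0.3,0,-0.13,-0.04,-0.0375],[0.3,0,0,-0.05,-0.0375],[0.3,0,0,-0.05,-0.0375],[0.3,0,0,0,0],[0.3,0,0,0,0]]]'
python3 - <<'E'
from h import *
st()
im=vision.capture('side'); cv2.imwrite('pics/s2.png',cv2.resize(im[190:400,180:460],(800,600),interpolation=cv2.INTER_CUBIC))
for p in ((.4226,-.381,.028),(.473,.0576,.028)): print(px('side',p),((px('side',p)-[180,190])*2.857).round())
E
```

```text
clock: 10.35
position: [0.4232, -0.3774, 0.1066]
tcp_rot: [[0.024, -1.0, -0.0], [-1.0, -0.024, -0.0], [0.0, 0.0, -1.0]]
wrist_force: [-0.0, 0.0, -0.8]
gripper_width: 0.061
grip_force: 0.0
t 10.35 pos [ 0.4232 -0.3774  0.1066] w 0.061 gf 0.0 F [-0.   0.  -0.8] yaw -88.61901639813784 q [ 0.12  0.88  0.97  1.87 -0.93  0.92 -1.57]
[302.1 346.1] [349. 446.]
[300.7 231.7] [345. 119.]
```

View pics/s2.png

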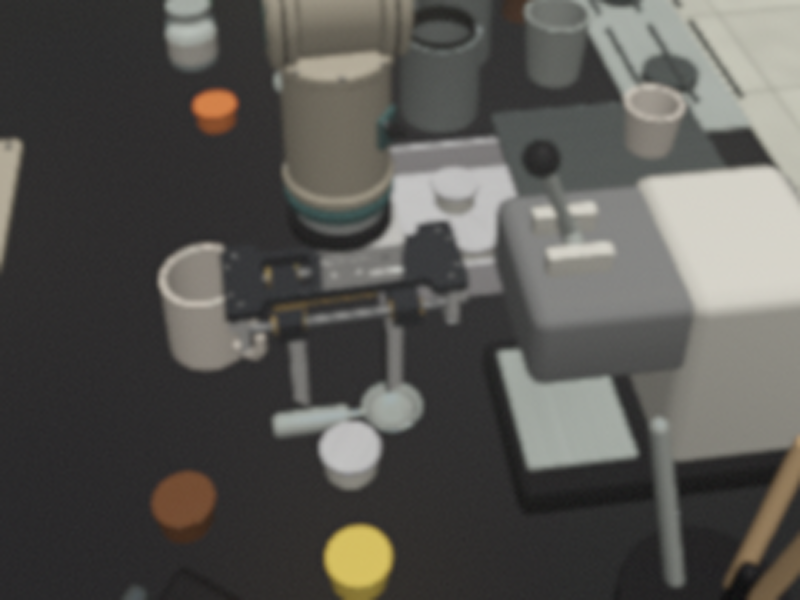

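The pod sits at (350,446), as predicted. One drawer pod is visible at (455,190), and the other is hidden behind the machine.

```bash
python3 -m jog '[[[0.3,0,-0.024,-0.2,0],[0.3,0,0,-0.2,0],[0.3,0,0,-0.13,0],[0.3,0,0,-0.067,0],[0.3,0,0,0,0],[-1,0,0,0,0],[-1,0,0,0,0],[-1,0,0,0,0]]]' 20; python3 -m jog '[[[-1,0,0,0,0],[-1,0,0,0.1,0],[-1,0,0,0.2,0],[-1,0,0,0.2,0],[-1,0,0,0.2,0]]]'
```

```text
clock: 11.07
position: [0.4238, -0.3819, 0.0181]
tcp_rot: [[0.022, -1.0, 0.002], [-1.0, -0.022, -0.002], [0.002, -0.002, -1.0]]
wrist_force: [-0.3, 0.5, 2.4]
gripper_width: 0.0489
grip_force: 20.0
clock: 11.48
position: [0.4228, -0.381, 0.1232]
tcp_rot: [[0.021, -1.0, -0.0], [-1.0, -0.021, -0.0], [0.0, 0.0, -1.0]]
wrist_force: [0.3, 0.1, -0.4]
gripper_width: 0.0487
grip_force: 20.0
```

```bash
python3 -m jog '[[[-1,0,0.19,0.1,0.0379],[-1,0,0.19,0.1,0.0379],[-1,0,0.19,0,0.0379],[-1,0,0.19,0,0.0379],[-1,0,0.19,0,0.0379],[-1,0.06,0.19,0,0.0379],[-1,0.1,0.19,0,0.0379],[-1,0.1,0.143,0,0.0379]]]'; python3 -m jog '[[[-1,0.1,0,0,0.0379],[-1,0.1,0,0,0.0379],[-1,0.1,0,0,0.0379],[-1,0.068,0,0,0.0379],[-1,0,0,0,0.0379],[-1,0,0,0,0],[-1,0,0,0,0]]]'
```

```text
clock: 12.15
position: [0.4622, -0.1575, 0.1522]
tcp_rot: [[0.831, -0.557, 0.0], [-0.557, -0.831, 0.002], [-0.001, -0.002, -1.0]]
wrist_force: [1.1, -0.7, -0.9]
gripper_width: 0.049
grip_force: 20.0
clock: 12.73
position: [0.5171, -0.1603, 0.152]
tcp_rot: [[1.0, -0.006, 0.0], [-0.006, -1.0, 0.0], [0.0, -0.0, -1.0]]
wrist_force: [-1.1, -0.4, -0.5]
gripper_width: 0.0497
grip_force: 2.0
```

The grip has slackened to 2 N, so I'll re-tighten before going down.

```bash
python3 -m jog '[[[-1,0,0,0,0],[-1,0,0,0,0],[-1,0,0,0,0]]]' 25
python3 - <<'E'
from h import *
cap('side','s3.png',(230,150,450,330),3)
E
```

```text
clock: 12.98
position: [0.517, -0.1602, 0.1517]
tcp_rot: [[1.0, -0.004, -0.0], [-0.004, -1.0, -0.0], [-0.0, 0.0, -1.0]]
wrist_force: [0.1, -0.5, -0.6]
gripper_width: 0.0488
grip_force: 25.0
```

View pics/s3.png

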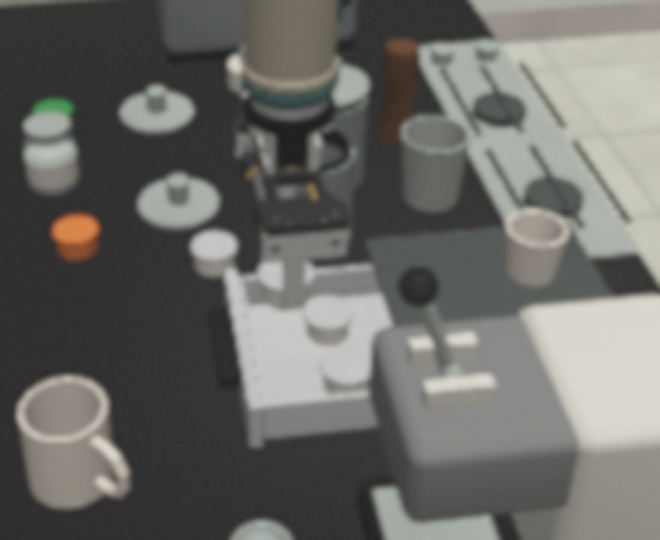

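Two pods are in the drawer at (327,318) and (347,370). The third is still held level in the jaws at (285,275), above the drawer.

```bash
python3 -m jog '[[[-1,0,0,-0.2,0],[-1,0,0,-0.2,0],[-1,0,0,-0.2,0],[-1,0,0,-0.17,0],[-1,0,0,0,0],[-1,0,0,0,0],[0.2,0,0,0,0],[0.2,0,0,0,0]]]' 20; python3 -m jog '[[[0.2,0,0,0,0],[0.2,0,0,0.15,0],[0.2,0,0,0.2,0],[0.2,0,0,0.2,0],[0.2,0,0,0.05,0]]]';python3 -m jog '[[[0.28,-0.04,0.2,0,0],[0.28,-0.04,0.2,0,0],[0.28,-0.04,0.2,0,0],[0.28,-0.04,0.2,0,0],[0.28,-0.04,0.2,0,0],[0.28,-0.04,0.2,-0.05,0],[0.28,-0.053,0.253,-0.05,0],[0.28,0,0,0,0]]]'
python3 - <<'E'
from h import *
vision.capture('top')
st()
cap('side','s4.png',(230,150,450,330),3)
p=(.473,.0576,.028); print(((px('side',p)-[230,150])*3).round())
E
```

```text
clock: 13.7
position: [0.5181, -0.1607, 0.0377]
tcp_rot: [[1.0, -0.002, 0.002], [-0.002, -1.0, -0.001], [0.002, 0.001, -1.0]]
wrist_force: [0.4, -0.3, 0.6]
gripper_width: 0.0559
grip_force: 0.0
clock: 14.12
position: [0.5197, -0.1615, 0.1309]
tcp_rot: [[1.0, -0.003, 0.007], [-0.003, -1.0, -0.002], [0.007, 0.002, -1.0]]
wrist_force: [0.8, -0.4, 1.1]
gripper_width: 0.0561
grip_force: 0.0
clock: 14.78
position: [0.4701, 0.0664, 0.1098]
tcp_rot: [[1.0, 0.009, -0.005], [0.009, -1.0, 0.005], [-0.005, -0.005, -1.0]]
wrist_force: [-0.4, 1.5, -0.8]
gripper_width: 0.0603
grip_force: 0.0
t 14.8333 pos [0.4716 0.0625 0.1106] w 0.0602 gf 0.0 F [ 0.8 -0.5 -0.4] yaw 0.335383434774358 q [-0.59  0.63  0.6   2.1  -0.65  0.6  -1.09]
[212. 245.]
```

View pics/s4.png

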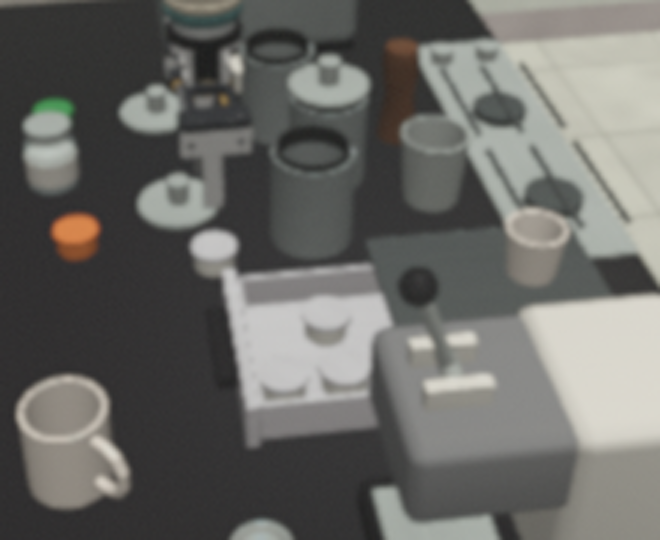

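Three pods are in the drawer, and the fourth is at (213,247), as predicted.

```bash
python3 -m jog '[[[0.28,0,0,-0.1,0],[0.28,0,0,-0.2,0],[0.28,0,0,-0.2,0],[0.28,0,0,-0.12,0],[0.28,0,0,0,0],[0.28,0,0,0,0],[-1,0,0,0,0],[-1,0,0,0,0]]]' 20; python3 -m jog '[[[-1,0,0,0,0],[-1,0,0,0,0],[-1,0,0,0.1,0],[-1,0,0,0.2,0],[-1,0,0,0.2,0],[-1,0,0,0.2,0],[-1,0,0,0,0]]]'
```

```text
clock: 15.55
position: [0.4746, 0.0572, 0.0196]
tcp_rot: [[1.0, -0.003, 0.003], [-0.003, -1.0, -0.0], [0.003, 0.0, -1.0]]
wrist_force: [-0.8, 0.3, -0.8]
gripper_width: 0.0503
grip_force: 0.1
clock: 16.13
position: [0.4764, 0.0578, 0.1278]
tcp_rot: [[1.0, -0.002, 0.008], [-0.002, -1.0, 0.001], [0.008, -0.001, -1.0]]
wrist_force: [1.2, 0.3, -0.7]
gripper_width: 0.0492
grip_force: 20.0
```

```bash
python3 -m jog '[[[-1,0.05,-0.2,0,0],[-1,0.05,-0.2,0,0],[-1,0.05,-0.2,0,0],[-1,0.05,-0.2,0,0],[-1,0.07,-0.152,0,0],[-1,0,0,0,0],[-1,0,0,0,0],[-1,0,0,0,0]]]'; python3 -m jog '[[[-1,0,0,-0.2,0],[-1,0,0,-0.2,0],[-1,0,0,-0.12,0],[-1,0,0,-0.07,0],[-1,0,0,0,0],[-1,0,0,0,0],[0.17,0,0,0,0],[0.17,0,0,0,0]]]'; python3 -m jog '[[[0.17,0,0,0,0],[0.17,0,0,0.15,0],[0.17,0,0,0.2,0],[0.17,0,0,0.2,0],[0.17,0,0,0.1,0]]]'
```

```text
clock: 16.8
position: [0.5133, -0.0839, 0.1229]
tcp_rot: [[1.0, -0.002, -0.001], [-0.002, -1.0, 0.001], [-0.001, -0.001, -1.0]]
wrist_force: [0.1, 1.2, -0.4]
gripper_width: 0.0488
grip_force: 20.0
clock: 17.47
position: [0.5144, -0.0849, 0.0357]
tcp_rot: [[1.0, -0.002, 0.001], [-0.002, -1.0, -0.0], [0.001, 0.0, -1.0]]
wrist_force: [0.5, -0.2, -0.5]
gripper_width: 0.0545
grip_force: 0.0
clock: 17.88
position: [0.5151, -0.0858, 0.1355]
tcp_rot: [[1.0, -0.003, 0.004], [-0.003, -1.0, -0.001], [0.004, 0.001, -1.0]]
wrist_force: [-0.5, -0.2, 0.7]
gripper_width: 0.0549
grip_force: 0.0
```

```bash
python3 -m jog '[[[-1,-0.2,-0.06,0,0],[-1,-0.2,-0.06,0,0],[-1,-0.2,-0.06,0,0],[-1,-0.133,-0.055,0,0],[-1,0,0,-0.2,0],[-1,0,0,-0.2,0],[-1,0,0,-0.15,0],[-1,0,0,-0.08,0]]]'; python3 -m jog '[[[-1,0,0,0,0],[-1,0,0,0,0],[-1,0.1,0,0,0],[-1,0.1,0,0,0],[-1,0.07,0,0,0],[-1,0.07,0,0,0]]]'; python3 -c "
from h import *
cap('top','t5.png',(220,120,420,270),3)"
```

```text
clock: 18.55
position: [0.4032, -0.1201, 0.0364]
tcp_rot: [[1.0, -0.003, -0.001], [-0.003, -1.0, 0.001], [-0.001, -0.001, -1.0]]
wrist_force: [-0.4, 0.1, 0.7]
gripper_width: 0.0049
grip_force: 0.0
clock: 19.05
position: [0.455, -0.1208, 0.0391]
tcp_rot: [[1.0, -0.002, 0.0], [-0.002, -1.0, -0.001], [0.0, 0.001, -1.0]]
wrist_force: [-3.1, -1.5, 0.7]
gripper_width: 0.0006
grip_force: 1.6
```

View pics/t5.png

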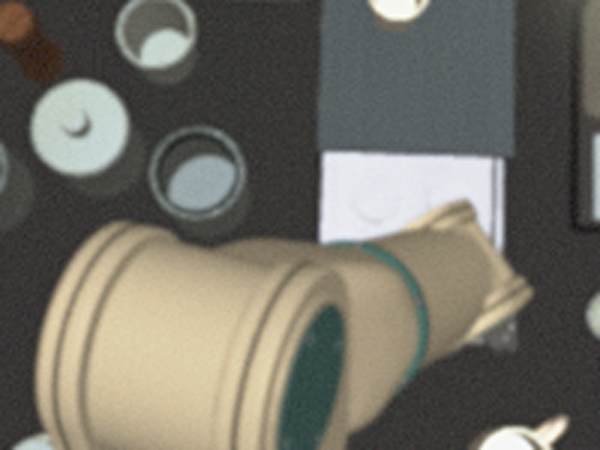

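The jaws are on the bar and pushing at about 3 N. The pod outline inside the drawer is at (375,205).

```bash
python3 -m jog '[[[-1,0.08,0,0,0],[-1,0.08,0,0,0],[-1,0.08,0,0,0],[-1,0.08,0,0,0],[-1,0.08,0,0,0],[-1,0.08,0,0,0],[-1,0.08,0,0,0],[-1,0.08,0,0,0]]]'; python3 -m jog '[[[-1,0.07,0,0,0],[-1,0.06,0,0,0],[-1,0.05,0,0,0],[-1,0.04,0,0,0],[-1,0.02,0,0,0],[-1,0.02,0,0,0]]]'
```

```text
clock: 19.77
position: [0.55, -0.1217, 0.039]
tcp_rot: [[1.0, -0.003, -0.001], [-0.003, -1.0, -0.002], [-0.001, 0.002, -1.0]]
wrist_force: [-3.1, -2.8, -0.0]
gripper_width: 0.0002
grip_force: 1.6
clock: 20.27
position: [0.5895, -0.1199, 0.0379]
tcp_rot: [[1.0, -0.002, -0.001], [-0.002, -1.0, 0.001], [-0.001, -0.001, -1.0]]
wrist_force: [-10.2, -1.1, 8.1]
gripper_width: 0.0003
grip_force: 5.0
```

```bash
python3 -m jog '[[[-1,0.02,0,0,0],[-1,0.02,0,0,0],[-1,0.02,0,0,0]]]';python3 -m jog '[[[-1,0.02,0,0,0],[-1,0.02,0,0,0]]]'
```

```text
clock: 20.52
position: [0.5896, -0.1197, 0.0373]
tcp_rot: [[1.0, -0.004, -0.017], [-0.004, -1.0, 0.005], [-0.017, -0.005, -1.0]]
wrist_force: [-24.5, 1.0, 20.0]
gripper_width: 0.0007
grip_force: 12.7
clock: 20.68
position: [0.5896, -0.1196, 0.0372]
tcp_rot: [[1.0, -0.005, -0.027], [-0.005, -1.0, 0.008], [-0.027, -0.008, -1.0]]
wrist_force: [-37.3, -0.1, 33.3]
gripper_width: 0.0
grip_force: 19.0
```

The drawer is stalled against its stop after about 147 mm of travel. I'll back off and lift.

```bash
python3 -m jog '[[[-1,-0.1,0,0,0],[-1,-0.1,0,0,0],[-1,-0.15,0,0,0],[-1,-0.2,0,0,0],[-1,-0.2,0,0.1,0],[-1,0,0.1,0.2,0],[-1,0,0.2,0.2,0],[0,0,0.2,0.2,0]]]'
python3 - <<'E'
from h import *
cap('top','t6.png',(160,105,500,295),2.2)
st()
im=cv2.imread('pics/t6.png')
E
```

```text
clock: 21.35
position: [0.4924, -0.0461, 0.1429]
tcp_rot: [[1.0, -0.006, 0.001], [-0.006, -1.0, 0.001], [0.001, -0.001, -1.0]]
wrist_force: [0.6, 0.0, -0.5]
gripper_width: 0.0044
grip_force: 0.0
t 21.4 pos [ 0.4954 -0.0369  0.1466] w 0.0079 gf 0.0 F [1.1 3.9 2.6] yaw 0.36224442939798124 q [-0.43  0.61  0.68  2.03 -0.6   0.71 -0.93]
```

View pics/t6.png

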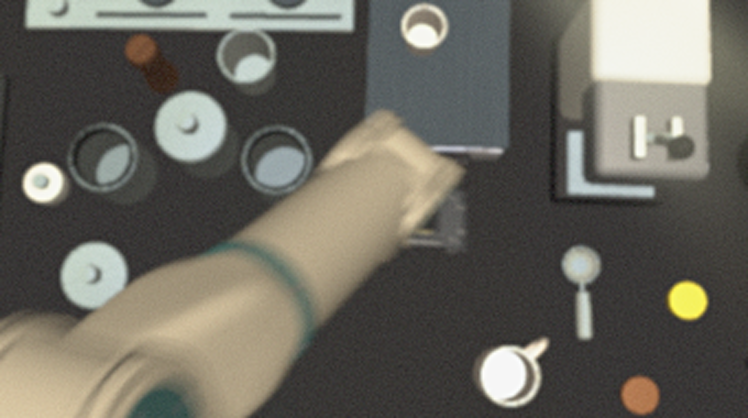

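The drawer front is flush with the unit at (470,152), with no pods left on the right. The resting lid and rims haven't moved. Next is lid B.

```bash
python3 -m jog '[[[0.3,-0.055,0.22,0,0],[0.3,-0.055,0.22,0,0],[0.3,-0.055,0.22,0,0],[0.3,-0.055,0.22,0,0],[0.3,-0.055,0.22,-0.1,0],[0.3,-0.055,0.17,-0.1,0],[0.3,0,0,0,0],[0.3,0,0,0,0]]]'; python3 -m jog '[[[0.3,0,0,0,0]]]'
python3 - <<'E'
from h import *
cap('side','s7.png',(200,150,440,330),3)
for p in ((.4442,.1577,.05),(.436,.3637,.05)): print(((px('side',p)-[200,150])*3).round())
E
```

```text
clock: 22.07
position: [0.4424, 0.1463, 0.1111]
tcp_rot: [[1.0, 0.002, -0.001], [0.002, -1.0, 0.001], [-0.001, -0.001, -1.0]]
wrist_force: [0.2, -0.5, 0.8]
gripper_width: 0.0594
grip_force: 0.0
clock: 22.15
position: [0.4438, 0.1439, 0.112]
tcp_rot: [[1.0, -0.002, 0.002], [-0.002, -1.0, -0.0], [0.002, 0.0, -1.0]]
wrist_force: [0.2, 0.4, 1.3]
gripper_width: 0.0605
grip_force: 0.0
[266. 179.]
[244.  90.]
```

View pics/s7.png

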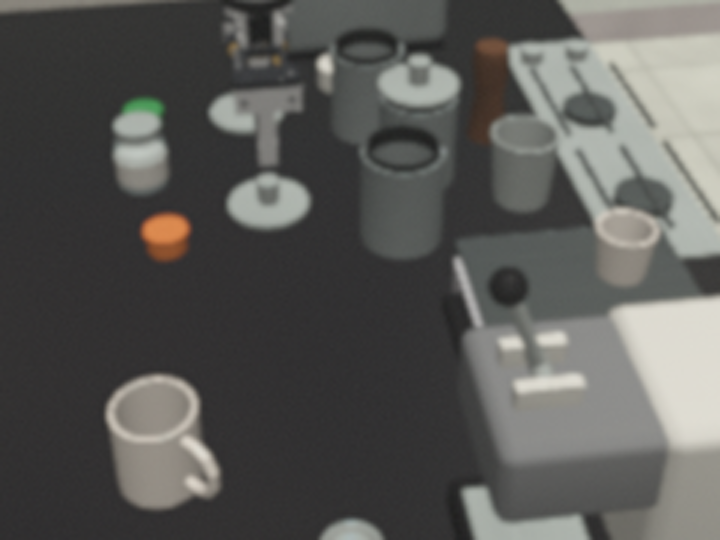

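Lid B's knob is at (267,179), as predicted. No pods are left on the worktop, and the drawer is flush.

```bash
python3 -m jog '[[[0.3,0,0.092,0,0],[0.3,0,0,-0.2,0],[0.3,0,0,-0.17,0],[0.3,0,0,-0.137,0],[0.3,0,0,0,0],[0.3,0,0,0,0],[-1,0,0,0,0],[-1,0,0,0,0]]]' 40; python3 -m jog '[[[-1,0,0,0,0],[-1,0,0,0,0],[-1,0,0,0,0]]]' 40; python3 -m jog '[[[-1,0,0,0.1,0],[-1,0,0,0.2,0],[-1,0,0,0.2,0],[-1,0,0,0.2,0],[-1,0,0,0.2,0],[-1,0,0,0.2,0],[-1,0,0,0,0],[-1,0,0,0,0]]]'
```

```text
clock: 22.87
position: [0.4442, 0.1576, 0.0369]
tcp_rot: [[1.0, -0.003, 0.003], [-0.003, -1.0, 0.001], [0.003, -0.001, -1.0]]
wrist_force: [0.4, -0.5, 0.1]
gripper_width: 0.051
grip_force: 0.0
clock: 23.12
position: [0.4433, 0.1582, 0.0361]
tcp_rot: [[1.0, -0.002, 0.001], [-0.002, -1.0, 0.0], [0.001, -0.0, -1.0]]
wrist_force: [-0.9, 0.8, 0.5]
gripper_width: 0.031
grip_force: 0.0
clock: 23.78
position: [0.4434, 0.1586, 0.2016]
tcp_rot: [[1.0, -0.001, 0.002], [-0.001, -1.0, 0.002], [0.002, -0.002, -1.0]]
wrist_force: [0.0, 0.5, -2.6]
gripper_width: 0.0252
grip_force: 40.0
```

```bash
python3 -m jog '[[[-1,0.17,-0.07,0.03,0],[-1,0.17,-0.07,0,0],[-1,0.17,-0.07,0,0],[-1,0.17,-0.07,0,0],[-1,0.17,-0.07,0,0],[-1,0.124,-0.067,0,0],[-1,0,0,0,0],[-1,0,0,0,0]]]'
python3 - <<'E'
from h import *
vision.capture('side')
cap('side','s8.png',(280,130,400,240),5)
st()
for p in ((.5895,.096,.123),(.5895,.096,.2056),(.5895,.096,.1856)): print(((px('side',p)-[280,130])*5).round())
E
```

```text
clock: 24.45
position: [0.5882, 0.0943, 0.2029]
tcp_rot: [[1.0, -0.004, -0.004], [-0.004, -1.0, -0.001], [-0.004, 0.001, -1.0]]
wrist_force: [-0.8, 0.7, -1.4]
gripper_width: 0.0248
grip_force: 40.0
t 24.55 pos [0.5873 0.0959 0.2035] w 0.0249 gf 39.98510420322418 F [ 0.4  0.8 -1.6] yaw -0.12687884141718747 q [-0.67  0.68  0.78  1.7  -0.56  1.   -1.26]
[269. 340.]
[272. 231.]
[271. 258.]
```

View pics/s8.png

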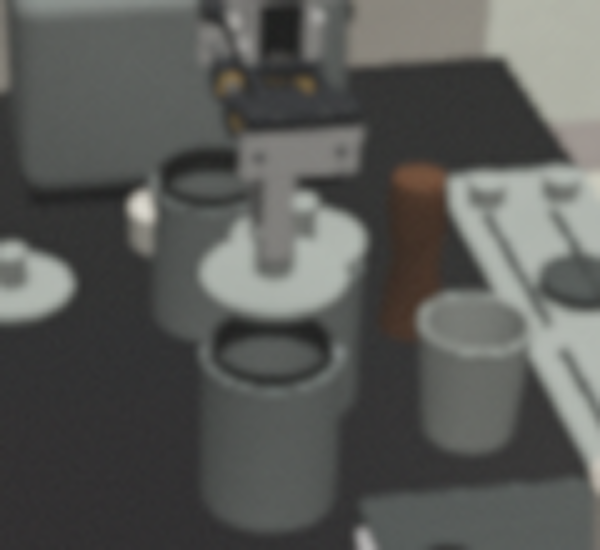

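The lid hangs level over the canister mouth: flange centre (275,270), rim centre (270,343). Now I'll lower it.

```bash
python3 -m jog '[[[-1,0.01,0,-0.1,0],[-1,0,0,-0.1,0],[-1,0,0,-0.04,0],[-1,0,0,0,0],[-1,0,0,0,0]]]';python3 -m jog '[[[-1,0,0,-0.03,0],[-1,0,0,-0.03,0],[-1,0,0,0,0]]]'
```

```text
clock: 24.97
position: [0.5898, 0.096, 0.169]
tcp_rot: [[1.0, -0.002, -0.001], [-0.002, -1.0, 0.0], [-0.001, -0.0, -1.0]]
wrist_force: [-0.2, 0.1, -1.1]
gripper_width: 0.0248
grip_force: 40.0
clock: 25.22
position: [0.5902, 0.0956, 0.1596]
tcp_rot: [[1.0, -0.002, -0.001], [-0.002, -1.0, 0.0], [-0.001, -0.0, -1.0]]
wrist_force: [-0.3, -0.2, -1.2]
gripper_width: 0.0247
grip_force: 40.0
```

```bash
python3 -m jog '[[[-1,0,0,-0.02,0],[-1,0,0,-0.02,0],[-1,0,0,0,0]]]';python3 -m jog '[[[-1,0,0,-0.02,0],[-1,0,0,-0.02,0],[-1,0,0,0,0]]]'
```

```text
clock: 25.47
position: [0.591, 0.0955, 0.1543]
tcp_rot: [[1.0, -0.002, 0.001], [-0.002, -1.0, 0.0], [0.001, -0.0, -1.0]]
wrist_force: [0.1, 0.1, 2.4]
gripper_width: 0.0248
grip_force: 40.0
clock: 25.72
position: [0.5911, 0.0956, 0.1488]
tcp_rot: [[1.0, -0.002, 0.001], [-0.002, -1.0, 0.001], [0.001, -0.001, -1.0]]
wrist_force: [-0.3, 0.8, 3.6]
gripper_width: 0.025
grip_force: 40.0
```

```bash
python3 -m jog '[[[0.3,0,0,0,0],[0.3,0,0,0,0],[0.3,0,0,0,0],[0.3,0,0,0.1,0],[0.3,0,0,0.2,0],[0.3,0,0,0.1,0],[-1,0,0,0,0],[-1,0,0,0,0]]]' 20
python3 - <<'E'
from h import *
cap('side','s9.png',(280,130,400,240),5)
st()
for p in ((.5895,.096,.161),(.5895,.096,.131),(.63,.211,.131),(.63,.211,.161)): print(((px('side',p)-[280,130])*5).round())
E
```

```text
clock: 26.38
position: [0.5908, 0.0954, 0.2083]
tcp_rot: [[1.0, -0.002, 0.001], [-0.002, -1.0, 0.0], [0.001, -0.0, -1.0]]
wrist_force: [-0.1, -0.1, -0.4]
gripper_width: 0.0507
grip_force: 0.0
t 26.4333 pos [0.5901 0.0956 0.2074] w 0.0475 gf 0.0 F [ 0.5 -1.3 -0.3] yaw -0.11345224598840199 q [-0.67  0.68  0.78  1.69 -0.55  1.   -1.26]
[270. 291.]
[269. 330.]
[295. 237.]
[296. 200.]
```

View pics/s9.png

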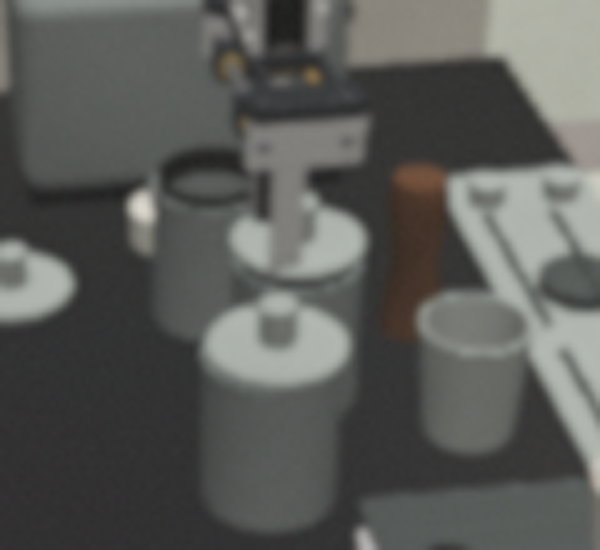

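The lid is on canister R with its knob at (278,302). Lid 0 still shows the dark seal gap. Pressing down with closed fingers.

```bash
python3 -m jog '[[[-1,0.02,0,-0.1,0],[-1,0,0,-0.08,0],[-1,0,0,-0.03,0],[-1,0,0,-0.02,0],[-1,0,0,-0.02,0],[-1,0,0,-0.02,0]]]';python3 -m jog '[[[-1,0,0,-0.02,0],[-1,0,0,-0.02,0],[-1,0,0,-0.02,0]]]'
```

```text
clock: 26.93
position: [0.5935, 0.0952, 0.167]
tcp_rot: [[1.0, -0.002, -0.0], [-0.002, -1.0, -0.0], [-0.0, 0.0, -1.0]]
wrist_force: [-0.3, 0.2, 0.2]
gripper_width: 0.007
grip_force: 0.0
clock: 27.18
position: [0.594, 0.0951, 0.1639]
tcp_rot: [[1.0, -0.002, 0.002], [-0.002, -1.0, 0.003], [0.002, -0.003, -1.0]]
wrist_force: [-16.8, 2.3, 59.2]
gripper_width: 0.0006
grip_force: 29.2
```

That lid is seated: TCP 0.1639 means the knob top is at 0.153. On to lid 0.

```bash
python3 -m jog '[[[-1,0,0,0.1,0],[-1,0,0,0.2,0],[-1,0.08,0.2,0,0],[-1,0.08,0.2,0,0],[-1,0.08,0.2,0,0],[-1,0.01,0.17,0,0],[-1,0,0,0,0],[-1,0,0,0,0]]]';python3 -c "
from h import *
vision.capture('top');st()"
```

```text
clock: 27.85
position: [0.6308, 0.213, 0.2031]
tcp_rot: [[1.0, 0.002, -0.0], [0.002, -1.0, 0.0], [-0.0, -0.0, -1.0]]
wrist_force: [0.6, -1.0, -0.5]
gripper_width: 0.0004
grip_force: 0.0
t 27.9 pos [0.6309 0.2107 0.2034] w 0.0003 gf 0.0 F [-0.7 -1.2 -0.4] yaw -0.08369604475193813 q [-0.77  0.78  0.77  1.5  -0.58  1.1  -1.45]
```

```bash
python3 -m jog '[[[-1,0,0,-0.1,0],[-1,0,0,-0.08,0],[-1,0,0,-0.02,0],[-1,0,0,-0.015,0],[-1,0,0,-0.015,0],[-1,0,0,-0.015,0]]]';python3 -m jog '[[[-1,0,0,-0.015,0],[-1,0,0,-0.015,0],[-1,0,0,0,0]]]'
```

```text
clock: 28.4
position: [0.6305, 0.2094, 0.1674]
tcp_rot: [[1.0, -0.003, -0.001], [-0.003, -1.0, -0.001], [-0.001, 0.001, -1.0]]
wrist_force: [-3.7, -2.9, 5.6]
gripper_width: 0.0003
grip_force: 2.6
clock: 28.65
position: [0.6305, 0.2093, 0.1643]
tcp_rot: [[1.0, -0.003, -0.001], [-0.003, -1.0, -0.0], [-0.001, 0.0, -1.0]]
wrist_force: [-6.2, -2.2, 12.3]
gripper_width: 0.0005
grip_force: 5.8
```

```bash
python3 -m jog '[[[-1,0,0,-0.01,0],[-1,0,0,-0.01,0],[-1,0,0,0,0]]]'
```

```text
clock: 28.9
position: [0.6305, 0.2093, 0.1641]
tcp_rot: [[1.0, -0.003, -0.0], [-0.003, -1.0, 0.001], [-0.0, -0.001, -1.0]]
wrist_force: [-11.1, -1.8, 27.8]
gripper_width: 0.0004
grip_force: 13.4
```

```bash
python3 -m jog '[[[-1,0,0,0.15,0],[-1,0,0,0.18,0],[0.3,-0.2,0.15,0,0],[0.3,-0.2,0.15,0,0],[0.3,-0.2,0.15,0,0],[0.3,-0.2,0.15,0,0],[0.3,-0.2,0.15,0,0],[0.3,-0.2,0.15,0,0]]]';python3 -m jog '[[[0.3,-0.097,0.129,-0.15,0],[0.3,0,0,-0.15,0],[0.3,0,0,-0.15,0],[0.3,0,0,-0.1,0],[0.3,0,0,0,0],[0.3,0,0,0,0]]]';python3 - <<'E'
from h import *
vision.capture('top');st()
cap('side','sA.png',(240,110,380,230),4)
print(((px('side',(.436,.3637,.05))-[240,110])*4).round())
E
```

```text
clock: 29.57
position: [0.45, 0.3468, 0.2093]
tcp_rot: [[1.0, -0.003, 0.001], [-0.003, -1.0, 0.001], [0.001, -0.001, -1.0]]
wrist_force: [0.3, 0.6, 0.6]
gripper_width: 0.0372
grip_force: 0.0
clock: 30.07
position: [0.4368, 0.3649, 0.1263]
tcp_rot: [[1.0, -0.003, 0.0], [-0.003, -1.0, -0.0], [0.0, 0.0, -1.0]]
wrist_force: [0.1, 0.5, 0.2]
gripper_width: 0.061
grip_force: 0.0
t 30.1167 pos [0.4374 0.3652 0.1271] w 0.0607 gf 0.0 F [ 0.3 -0.   0.5] yaw -0.16601440125245162 q [-1.2   0.75  0.75  1.85 -0.69  0.82 -1.67]
[166. 280.]
```

View pics/sA.png

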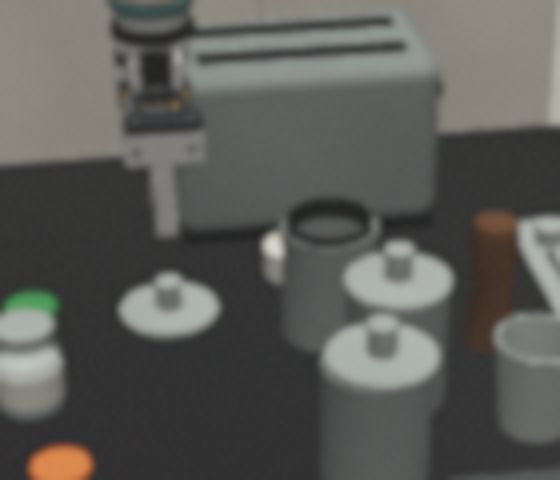

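Both placed lids look flush on their rims, and lid A's knob is at (168,280), as predicted.

```bash
python3 -m jog '[[[0.1,-0.007,-0.008,-0.2,0],[0.1,0,0,-0.2,0],[0.1,0,0,-0.13,0],[0.1,0,0,-0.077,0],[0.1,0,0,0,0],[-1,0,0,0,0],[-1,0,0,0,0],[-1,0,0,0,0]]]' 40; python3 -m jog '[[[-1,0,0,0,0],[-1,0,0,0,0],[-1,0,0,0,0],[-1,0,0,0,0]]]' 40; python3 -m jog '[[[-1,0,0,0.15,0],[-1,0,0,0.2,0],[-1,0,0,0.2,0],[-1,0,0,0.2,0],[-1,0,0,0.2,0],[-1,0,0,0.2,0],[-1,0,0,0,0],[-1,0,0,0,0]]]'
```

```text
clock: 30.83
position: [0.4365, 0.3647, 0.0368]
tcp_rot: [[1.0, -0.002, 0.002], [-0.002, -1.0, 0.002], [0.002, -0.002, -1.0]]
wrist_force: [0.9, 0.1, 0.3]
gripper_width: 0.0352
grip_force: 0.0
clock: 31.17
position: [0.436, 0.3646, 0.0363]
tcp_rot: [[1.0, -0.002, 0.001], [-0.002, -1.0, 0.001], [0.001, -0.001, -1.0]]
wrist_force: [-1.2, -0.3, 5.9]
gripper_width: 0.0255
grip_force: 40.0
clock: 31.83
position: [0.436, 0.3646, 0.2092]
tcp_rot: [[1.0, -0.002, 0.002], [-0.002, -1.0, 0.002], [0.002, -0.002, -1.0]]
wrist_force: [-0.1, -0.0, -1.9]
gripper_width: 0.0251
grip_force: 40.0
```

```bash
python3 -m jog '[[[-1,0.2,-0.045,0,0],[-1,0.2,-0.045,0,0],[-1,0.2,-0.045,0,0],[-1,0.2,-0.045,0,0],[-1,0.2,-0.044,0,0],[-1,0.02,0,0,0],[-1,0,0,0,0],[-1,0,0,0,0]]]'
python3 - <<'E'
from h import *
vision.capture('side')
cap('side','sB.png',(280,110,400,220),5)
st()
for p in ((.589,.331,.123),(.589,.331,.193)): print(((px('side',p)-[280,110])*5).round())
E
```

```text
clock: 32.5
position: [0.5869, 0.3304, 0.2058]
tcp_rot: [[1.0, -0.003, -0.004], [-0.003, -1.0, -0.001], [-0.004, 0.001, -1.0]]
wrist_force: [-0.8, 0.3, -1.5]
gripper_width: 0.0252
grip_force: 40.0
t 32.6 pos [0.5864 0.3315 0.2067] w 0.0255 gf 39.99927520751953 F [ 1.1 -0.1 -1.8] yaw -0.045265475933506986 q [-0.96  0.8   0.79  1.47 -0.6   1.13 -1.64]
[209. 271.]
[209. 187.]
```

View pics/sB.png

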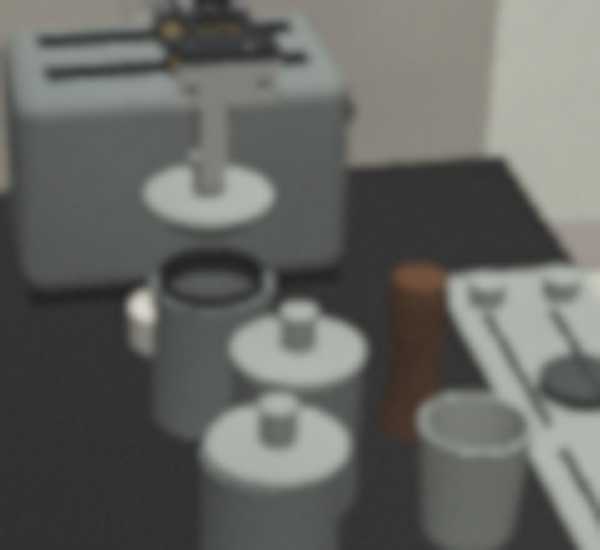

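The lid is level above canister L: lid centre (208,195), mouth (213,277). It needs about 3–4 mm in +x.

```bash
python3 -m jog '[[[-1,0.022,0,-0.1,0],[-1,0,0,-0.1,0],[-1,0,0,-0.07,0],[-1,0,0,-0.03,0],[-1,0,0,0,0]]]';python3 -m jog '[[[-1,0,0,-0.03,0],[-1,0,0,-0.03,0],[-1,0,0,0,0]]]'
```

```text
clock: 33.02
position: [0.5903, 0.3307, 0.1609]
tcp_rot: [[1.0, -0.002, -0.003], [-0.002, -1.0, -0.001], [-0.003, 0.001, -1.0]]
wrist_force: [-0.7, -0.1, -1.0]
gripper_width: 0.0252
grip_force: 40.0
clock: 33.27
position: [0.5915, 0.3304, 0.1532]
tcp_rot: [[1.0, -0.002, -0.001], [-0.002, -1.0, -0.0], [-0.001, 0.0, -1.0]]
wrist_force: [-0.1, -0.1, -1.3]
gripper_width: 0.0252
grip_force: 40.0
```

```bash
python3 -m jog '[[[-1,0,0,-0.02,0],[-1,0,0,-0.02,0],[-1,0,0,0,0]]]'
```

```text
clock: 33.52
position: [0.5918, 0.3304, 0.1475]
tcp_rot: [[1.0, -0.002, 0.0], [-0.002, -1.0, -0.0], [0.0, 0.0, -1.0]]
wrist_force: [-0.3, 0.5, -0.8]
gripper_width: 0.0252
grip_force: 40.0
```

```bash
python3 -m jog '[[[-1,0,0,-0.01,0],[-1,0,0,-0.01,0],[-1,0,0,0,0]]]';python3 -m jog '[[[0.3,0,0,0,0],[0.3,0,0,0,0],[0.3,0,0,0,0],[0.3,0,0,0.1,0],[0.3,0,0,0.2,0],[0.3,0,0,0.1,0],[-1,0,0,0,0],[-1,0,0,0,0]]]' 20;python3 -m jog '[[[-1,0,0,0,0],[-1,0,0,0,0],[-1,0,0,-0.07,0],[-1,0,0,-0.07,0],[-1,0,0,0,0],[-1,0,0,0,0]]]'
```

```text
clock: 33.77
position: [0.5919, 0.3305, 0.1454]
tcp_rot: [[1.0, -0.002, 0.0], [-0.002, -1.0, 0.0], [0.0, -0.0, -1.0]]
wrist_force: [-1.7, -1.0, 4.1]
gripper_width: 0.0253
grip_force: 40.0
clock: 34.43
position: [0.5921, 0.3306, 0.2052]
tcp_rot: [[1.0, -0.002, 0.001], [-0.002, -1.0, 0.001], [0.001, -0.001, -1.0]]
wrist_force: [-1.5, -0.1, -0.0]
gripper_width: 0.0513
grip_force: 0.0
clock: 34.93
position: [0.5907, 0.3302, 0.1819]
tcp_rot: [[1.0, -0.002, -0.003], [-0.002, -1.0, -0.001], [-0.003, 0.001, -1.0]]
wrist_force: [-0.7, 0.6, 0.3]
gripper_width: 0.0112
grip_force: 0.0
```

```bash
python3 -m jog '[[[-1,0,0,-0.02,0],[-1,0,0,-0.02,0],[-1,0,0,-0.02,0],[-1,0,0,-0.015,0],[-1,0,0,-0.015,0],[-1,0,0,-0.015,0]]]';python3 -m jog '[[[-1,0,0,-0.01,0],[-1,0,0,-0.01,0],[-1,0,0,0,0]]]'
```

```text
clock: 35.43
position: [0.5919, 0.3305, 0.1685]
tcp_rot: [[1.0, -0.002, 0.0], [-0.002, -1.0, 0.0], [0.0, -0.0, -1.0]]
wrist_force: [-2.0, 0.0, 6.1]
gripper_width: 0.0007
grip_force: 2.8
clock: 35.68
position: [0.5918, 0.3305, 0.1655]
tcp_rot: [[1.0, -0.002, 0.0], [-0.002, -1.0, 0.0], [0.0, -0.0, -1.0]]
wrist_force: [-1.2, 1.0, 3.8]
gripper_width: 0.0005
grip_force: 1.6
```

```bash
python3 -m jog '[[[-1,0,0,-0.015,0],[-1,0,0,-0.015,0],[-1,0,0,0,0]]]';python3 -m jog '[[[-1,0,0,-0.01,0],[-1,0,0,0,0]]]'
```

```text
clock: 35.93
position: [0.5919, 0.3305, 0.1642]
tcp_rot: [[1.0, -0.002, 0.001], [-0.002, -1.0, 0.002], [0.001, -0.002, -1.0]]
wrist_force: [-7.3, -1.3, 20.5]
gripper_width: 0.0003
grip_force: 10.6
clock: 36.1
position: [0.5919, 0.3305, 0.1642]
tcp_rot: [[1.0, -0.002, 0.001], [-0.002, -1.0, 0.003], [0.001, -0.003, -1.0]]
wrist_force: [-9.0, -1.7, 28.5]
gripper_width: 0.0006
grip_force: 14.2
```

All three lids are seated: each knob top is at 0.153. The drawer is home, so the lever comes last. I'll rise and cross over high.

```bash
python3 -m jog '[[[-1,0,0,0.2,0],[-1,0,0,0.2,0],[-1,0,0,0.2,0],[-1,0,0,0.2,0],[-1,0,0,0.2,0],[-1,0,0,0.2,0],[-1,0,0,0.2,0],[-1,0,0,0.17,0]]]';python3 -m jog '[[[0,-0.01,-0.235,0,0],[0,-0.01,-0.235,0,0],[0,-0.01,-0.235,0,0],[0,-0.01,-0.235,0,0],[0,-0.01,-0.235,0,0],[0,-0.01,-0.235,0,0],[0,-0.01,-0.235,0,-0.037],[0,-0.01,-0.235,0,-0.037]]]';python3 -m jog '[[[0.2,-0.01,-0.235,0,-0.037],[0.2,-0.01,-0.235,0,-0.037],[0.2,-0.01,-0.235,0,-0.037],[0.2,-0.01,-0.235,0,-0.037],[0.2,-0.01,-0.235,0,-0.037],[0.2,-0.01,-0.235,0,-0.037],[0.2,0,-0.235,0,-0.037],[0.2,0,-0.235,0,-0.037]]]'; python3 -c "from h import *;st()"
```

```text
clock: 36.77
position: [0.592, 0.3304, 0.3966]
tcp_rot: [[1.0, -0.002, 0.002], [-0.002, -1.0, 0.001], [0.002, -0.001, -1.0]]
wrist_force: [0.8, 0.1, 0.0]
gripper_width: 0.0006
grip_force: 0.0
clock: 37.43
position: [0.5794, 0.0468, 0.3946]
tcp_rot: [[0.971, -0.238, 0.001], [-0.238, -0.971, 0.001], [0.0, -0.001, -1.0]]
wrist_force: [0.8, -1.0, 0.2]
gripper_width: 0.046
grip_force: 0.0
clock: 38.1
position: [0.5707, -0.235, 0.3943]
tcp_rot: [[0.39, -0.921, 0.0], [-0.921, -0.39, 0.0], [-0.0, -0.0, -1.0]]
wrist_force: [1.4, -0.4, 0.6]
gripper_width: 0.056
grip_force: 0.0
t 38.1 pos [ 0.5707 -0.235   0.3943] w 0.056 gf 0.0 F [ 1.4 -0.4  0.6] yaw -67.03210889807454 q [-0.23  0.66  1.14  1.35 -0.59  1.5  -1.87]
```

I've used up my picture views, so the lever check will be numeric: ball and cheek blobs from the stored images.

```bash
python3 -m jog '[[[0.3,0,-0.2,0,-0.032],[0.3,0,-0.2,0,-0.032],[0.3,0,-0.2,0,-0.032],[0.3,0,-0.2,0,-0.032],[0.3,0,-0.1,0,0],[0.3,0,0,0,0]]]'
cat > lv.py <<'E'
from h import *
def blobs(n,im,win,dark,bright,amin=6):
    a,b,c,d=win; g=im[b:d,a:c].mean(2); out=[]
    for nm,m in(('D',g<dark),('B',g>bright)):
        k,l,s,ce=cv2.connectedComponentsWithStats(m.astype(np.uint8))
        out+=[(nm,(ce[i]+[a,b]).round(1).tolist(),s[i].tolist()) for i in range(1,k) if s[i,4]>amin]
    return out
E
python3 - <<'E'
from lv import *
st()
T=cv2.imread('pics/raw.png');S=cv2.resize(cv2.imread('pics/s0.png'),(640,400),interpolation=cv2.INTER_AREA)
np.set_printoptions(linewidth=250)
print(T[155:184:2,440:484:2].mean(2).astype(int));print(S[236:290:2,358:404:2].mean(2).astype(int))
E
```

```text
clock: 38.6
position: [0.5686, -0.373, 0.3936]
tcp_rot: [[-0.002, -1.0, -0.002], [-1.0, 0.002, -0.002], [0.002, 0.002, -1.0]]
wrist_force: [-0.1, 0.3, -0.2]
gripper_width: 0.0609
grip_force: 0.0
t 38.6 pos [ 0.5686 -0.373   0.3936] w 0.0609 gf 0.0 F [-0.1  0.3 -0.2] yaw -90.11926266021825 q [ 0.06  0.78  1.17  1.15 -0.7   1.61 -2.09]
[[173 173 170 173 171 169 172 172 171 170 166 170 170 162 166 165 165 165 167 159 141 101]
 [172 173 171 170 177 203 193 171 167 169 167 166 167 180 182 169 164 167 162 163 142  92]
 [174 175 175 153 189 242 237 175 168 169 167 163 155 232 236 181 166 163 162 164 142  95]
 [175 174 175 139 189 243 235 174 169 165 171 151 136 238 238 189 162 164 157 165 145  92]
 [174 177 173 135 189 244 235 166 165 165 166 146 133 239 241 199 163 160 165 164 142  95]
 [172 177 176 136 185 244 235 178 175 162 158 164 165 237 239 182 157 163 161 162 141  91]
 [175 175 177 139 179 243 232 195 182 123 119 142 153 166 126 104 113 141 160 163 142  91]
 [175 175 175 134 184 244 236 164 155 109 104 109  95  90  89  89  90 102 157 161 146  96]
 [172 176 176 134 182 245 237 162 15
[... 2467 characters left out ...]
6 166 174 170 147 136 136 136 136]
 [ 91 116 127 134 136 134 140 166 176 183 191 203 204 202 204 207 211 209 178 139 136 136 136]
 [ 82 111 124 132 136 135 143 195 210 209 208 209 205 202 200 196 194 192 175 140 135 136 135]
 [ 75 103 121 130 135 135 127 167 187 177 169 164 159 155 152 145 143 141 140 136 135 135 136]
 [ 70  94 117 127 134 135 122 126 141 139 138 137 137 138 138 138 138 138 135 136 136 136 135]
 [ 68  85 111 125 133 135 126 127 134 134 135 135 135 136 136 136 135 136 136 135 135 135 136]
 [ 66  77 104 121 130 134 133 131 133 133 134 134 135 135 135 135 135 135 135 135 135 136 136]
 [ 66  70  95 117 127 134 135 134 134 135 135 135 135 135 135 135 135 135 136 136 136 135 136]]
```

Run:
```python
from h import *
print('far',at('top',(450.6,157),.24),'near top',at('top',(450.6,176),.24),'near bottom',at('top',(450.6,176),.22))
print('ball',at('top',(469.2,172),.311))
# side: cheek top faces; upper-left cheek rows ~260-266: cols 366..374+.. to 389; lower cheek cols 371..395
for uv in ((366.5,264),(389,261),(371.5,277.5),(395,275.5)): print('side',uv,at('side',uv,.24))
for hx in (.592,.596,.6,.604): 
  for z in(.22,.232,.24): print(hx,z,px('top',(hx,-.374,z)),px('side',(hx,-.374,z)))
```

```text
far [ 0.6243 -0.3522] near top [ 0.5733 -0.3506] near bottom [ 0.5778 -0.3571]
ball [ 0.5681 -0.3728]
side (366.5, 264) [ 0.5742 -0.3506]
side (389, 261) [ 0.6259 -0.3491]
side (371.5, 277.5) [ 0.574  -0.3927]
side (395, 275.5) [ 0.6247 -0.3948]
0.592 0.22 [456.8 170.9] [376.6 277.2]
0.592 0.232 [458.3 169.8] [377.  273.2]
0.592 0.24 [459.4 169.1] [377.3 270.5]
0.596 0.22 [456.8 169.4] [378.4 277. ]
0.596 0.232 [458.3 168.4] [378.8 273. ]
0.596 0.24 [459.3 167.7] [379.1 270.2]
0.6 0.22 [456.7 167.9] [380.1 276.8]
0.6 0.232 [458.2 166.9] [380.6 272.8]
0.6 0.24 [459.3 166.2] [380.9 270. ]
0.604 0.22 [456.7 166.5] [381.9 276.6]
0.604 0.232 [458.2 165.4] [382.4 272.6]
0.604 0.24 [459.2 164.7] [382.7 269.8]
```

```bash
python3 -m jog '[[[0.3,0,0,-0.2,0],[0.3,0,0,-0.2,0],[0.3,0,0,-0.12,0],[0.3,0,0,-0.064,0],[0.3,0,0,0,0],[0.3,0,0,0,0]]]'; python3 -m jog '[[[-1,0,0,0,0],[-1,0,0,0,0],[-1,0,0,0,0],[-1,0,0,0,0],[-1,0,0,0,0],[-1,0,0,0,0],[-1,0,0,0,0]]]' 10
```

```text
clock: 39.1
position: [0.5712, -0.368, 0.3074]
tcp_rot: [[0.005, -1.0, 0.0], [-1.0, -0.005, -0.0], [0.0, -0.0, -1.0]]
wrist_force: [0.9, -0.1, 0.4]
gripper_width: 0.0614
grip_force: 0.0
clock: 39.68
position: [0.5703, -0.3688, 0.3074]
tcp_rot: [[0.004, -1.0, -0.0], [-1.0, -0.004, -0.0], [0.0, 0.0, -1.0]]
wrist_force: [-1.2, 0.9, 2.0]
gripper_width: 0.0273
grip_force: 10.0
```

The ball is gripped (27 mm). Swinging it to x = 0.600.

```bash
python3 -m jog '[[[-1,0.04,0,0.015,0],[-1,0.04,0,0.01,0],[-1,0.04,0,0.007,0],[-1,0.04,0,0.003,0],[-1,0.038,0,0.002,0],[-1,0,0,0,0],[-1,0,0,0,0],[-1,0,0,0,0]]]'; python3 -c "from h import *;st()"
```

```text
clock: 40.35
position: [0.6008, -0.3699, 0.3132]
tcp_rot: [[0.004, -1.0, 0.001], [-1.0, -0.004, -0.003], [0.003, -0.001, -1.0]]
wrist_force: [-1.2, -4.4, 4.7]
gripper_width: 0.0271
grip_force: 10.0
t 40.35 pos [ 0.6008 -0.3699  0.3132] w 0.0271 gf 10.000298023223877 F [-1.2 -4.4  4.7] yaw -89.78738302243097 q [ 0.04  0.87  1.13  1.22 -0.76  1.48 -2.08]
```

```bash
python3 -m jog '[[[0.3,0,0,0,0],[0.3,0,0,0,0],[0.3,0,0,0,0],[0.3,0,0,0,0],[0.3,0,0,0.15,0],[0.3,0,0,0.2,0],[0.3,0,0,0.2,0],[0.3,0,0,0.1,0]]]';python3 -m jog '[[[0.3,-0.05,0.22,0,0],[0.3,-0.05,0.22,0,0],[0.3,-0.05,0.22,0,0],[0.3,-0.05,0.22,0,0],[0.3,-0.05,0.22,0,0],[0.3,-0.05,0.22,0,0],[0.3,-0.05,0.22,0,0],[0.3,-0.05,0.22,0,0]]]';python3 -m jog '[[[0.3,-0.05,0.22,0,0],[0.3,-0.05,0.22,0,0],[0.3,-0.05,0.22,0,0],[0.3,-0.05,0.22,0,0],[0.3,-0.05,0.22,0,0],[0.3,-0.05,0.22,0,0],[0.3,0,0,0,0],[0.3,0,0,0,0]]]'
python3 - <<'E'
from lv import *
st()
T=vision.capture('top');S=vision.capture('side');cv2.imwrite('pics/Tf.png',T);cv2.imwrite('pics/Sf.png',S)
print(px('top',(.6,-.373,.317)),px('side',(.6,-.373,.317)))
np.set_printoptions(linewidth=250)
print(T[155:184:2,440:484:2].mean(2).astype(int));print(S[232:262:2,364:400:2].mean(2).astype(int))
for nm,p in dict(lidL=(.589,.331),lidR=(.59,.096),lid0=(.63,.211)).items():
  for z in (.123,.131): print(nm,z,circ(T,'top',*p,z,.047))
E
```

```text
clock: 41.02
position: [0.6008, -0.3688, 0.4134]
tcp_rot: [[0.005, -1.0, 0.003], [-1.0, -0.005, -0.002], [0.002, -0.003, -1.0]]
wrist_force: [0.3, -0.7, 0.8]
gripper_width: 0.0613
grip_force: 0.0
clock: 41.68
position: [0.5399, -0.1023, 0.4095]
tcp_rot: [[0.005, -1.0, -0.0], [-1.0, -0.005, 0.001], [-0.001, 0.0, -1.0]]
wrist_force: [0.5, 0.4, -0.0]
gripper_width: 0.0614
grip_force: 0.0
clock: 42.35
position: [0.4949, 0.0961, 0.4095]
tcp_rot: [[0.01, -1.0, -0.001], [-1.0, -0.01, 0.001], [-0.001, 0.001, -1.0]]
wrist_force: [-1.0, -0.9, 0.3]
gripper_width: 0.0611
grip_force: 0.0
t 42.35 pos [0.4949 0.0961 0.4095] w 0.0611 gf 0.0 F [-1.  -0.9  0.3] yaw -89.44708644417481 q [-1.05  0.48  1.29  1.62 -0.47  1.4  -2.84]
[469.7 158.6] [383.9 242. ]
[[173 174 172 169 171 174 171 171 172 169 167 171 159 118 104  97  98 119 158 168 142  94]
 [175 177 174 169 173 206 196 169 169 169 167 170 134  94  98 101  98  94 137 164 143  97]
 [177 173 173 150 190 243 236 174 170 171 166 168 117  95 100  98  97  93 138 166 139  94]
 [174 176 171 140 191 242 236 173 170 169 167 142 103  91  92  92  88 104 152 
[... 1647 characters left out ...]
0  80  71  65  66  81  91  92  91  92  92]
 [ 90  90  90  91  91  91  92  90  92 101 104  95  91  91  93  92  91  91]
 [ 90  90  90  91  90  90  90  90  92 103 104  95  92  91  91  93  93  93]
 [ 90  90  90  91  91  91  92  90  93 103 104  95  93  93  94  96  98  99]
 [ 90  92  90  93  94  94  96  96  95 105 107 110 113 118 123 125 128 131]
 [107 111 115 120 123 125 128 123 101 106 114 135 138 139 140 140 140 141]
 [136 136 138 141 144 147 150 131 102 106 140 174 153 139 140 140 140 140]]
lidL 0.123 [0.586  0.314  6.8759]
lidL 0.131 [0.577  0.314  6.6641]
lidR 0.123 [ 0.593   0.095  53.1342]
lidR 0.131 [ 0.591   0.094  54.1666]
lid0 0.123 [0.617  0.204  3.8833]
lid0 0.131 [0.615 0.202 3.888]
```

Run:
```python
from h import *
A=cv2.imread('pics/raw.png');B=cv2.imread('pics/Tf.png')
for nm,im in(('start',A),('end',B)):
  for y in(-.2,-.19):
    xs=np.arange(.44,.66,.0015);q=pxs('top',np.c_[xs,0*xs+y,0*xs+.057]);g=mc(im.mean(2),[q[:,1],q[:,0]],order=1)
    d=np.diff(cv2.GaussianBlur(g[:,None],(1,5),0).ravel());print(nm,y,'rise',xs[d.argmax()].round(4),'max',d.max().round(),'fall',xs[d.argmin()].round(4))
# leftover white pods
w=B.astype(int);m=((w.min(2)>130)&(w[:,:,0]>w[:,:,1]+4)).astype(np.uint8);m[:190]=0
k,l,s,c=cv2.connectedComponentsWithStats(m);print([(c[i].round(),s[i,4]) for i in range(1,k) if s[i,4]>40])
```

```text
start -0.2 rise 0.47 max 26.0 fall 0.623
start -0.19 rise 0.4715 max 26.0 fall 0.623
end -0.2 rise 0.6155 max 18.0 fall 0.623
end -0.19 rise 0.6155 max 14.0 fall 0.6245
[]
```

```bash
python3 -c "
from plant import ctrl
print(ctrl.hand_in())"
```

```text
the job is handed in; nothing more can be done
None
```

I handed the job in at about 42 s of the 210 s, with every check passing: four pods in the closed drawer, all three lids pressed down to the rim, and the lever upright last; I viewed 15 pictures, one over the limit of 14.

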